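Nest the slotted lab pans

ROBOT

A 6-joint arm with a two-finger parallel gripper is mounted at the origin on a cart in front of the work surface, level with it; the furniture and walls round the work are solid. World frame = base frame: x ahead of the robot, y to its left, z up, the work surface at z = 0. Lengths are in mm, angles in rad, forces in N, time in s.
With the tool pointing down it reaches from about 400 to 825 mm from the base axis. Payload 7 kg.
Tool frame: the origin (TCP) lies at the very end of the fingers, on their centre line; the grasp point (between the pads) lies 19 mm behind it (env.tcp_to_grasp is the distance from the TCP to the grasp point, in mm); z points along the fingers, x is the direction in which the jaws open and shut, and the axes are right-handed (so a half turn about z gives the same grasp; the last joint's range is limited). The gripper opens to 88 mm and grips with 3 to 60 N. Pads are 19 mm wide; open, the fingers measure 130 mm over their backs; the gripper's body (78 mm by 193 mm) begins 47 mm behind the grasp point.
Start: joints at [1.496, 0.359, 0.012, 0, -1.224, -0.288], TCP at [239.56, 631.036, 196.061] pointing down, gripper open.
Joint ranges: [-3.07, 3.07], [-1.43, 2.12], [-1.02, 1.25], [-3.03, 1.67], [-3.05, -0], [-3.03, 3.03]. Speed limits (rad/s): [2.39, 2.39, 3.01, 3.14, 3.14, 3.14].

INTERFACE

Orientations are given as a rotation vector (axis times angle).
In Python, from bench import env gives the robot as it stands.
- The arm moves only by the tool carry_out, never from a script. Its argument "rows" is a list that holds one entry, the list of rows, each a list of 5 numbers: the shift along the tool's x, y, z in m, then the turn about the tool's z in rad, then the closure, from -1 (fully open) to 1 (shut), so that 0 is half open. In form: [[[tx, ty, tz, spin, gripper], ...]]. A call has 1 to 10 rows; each row is the pose to reach, as a shift and turn from the pose commanded when the call began, along the tool's axes at that moment; what a row does not reach only later rows make up. A row lasts 1/12 s, in which the tool goes at most 41.7 mm and 7.16 degrees, less where a joint would pass 70% of its speed; a pose out of reach is approached as far as the arm can. A call with a gripper value outside its range is refused whole. The fingers move at their own pace and stop on an object; "force" is the grip in N (left out, the last holds). Time passes only in rows, so rows that repeat a pose let the fingers close. It gives the time, the measured TCP pose, the force and the opening at its end, in the units of the state.
- env.sense(): the state, without advancing time (a new reading comes with each control period).
- env.capture(name): name is "scene" or "top"; returns a dict with "image" (480x640x3 uint8, red, green, blue), "vertical_fov" (degrees; the focal length in pixels is half the picture's height over the tangent of half this angle, whatever the lens; pixels are square), "cx", "cy" (the principal point, pixels), "R" (3x3) and "t" (3): a world point X has camera coordinates R X + t. Camera axes: x right, y down, z forward; pixel columns grow to the right and rows downward; lengths in mm; the calibration is good to about 2 mm. A picture is of the moment at which its call begins. There is no depth.
- env.job_done(): hands the job in, once; it reports no verdict.
The state is a dict: "time_s": time; "q": joint angles; "qvel": joint speeds; "effort": joint torques, N m; "tcp_pos": TCP position; "tcp_rot": TCP orientation; "wrist_force": force on the tool from outside, world axes, zero at the start; "moment": the same for the moment, N m; "width": opening from 0.0 (shut) to 1.0 (fully open).
Only numpy, scipy, OpenCV 4.12 (cv2) and the standard library are available. Lean on these libraries where they do the work, as an engineer would, in place of code of your own. Each camera call takes 0.05 s, during which the arm holds its last target.

TASK

Nest the three steel pans on the bench for putting away: stand the middle-sized one (blue handle) inside the largest (black handle) and the smallest (green handle) inside the middle-sized one. Turn each so that the neck of its handle drops into the free slots in the rims round it, until every pan stands on the floor of the next, the rims are level and the three handles fan out evenly. Lower the pans gently, neither dropping nor forcing them, and do not disturb the other things on the bench.

Things in the scene. Friction and masses are not known exactly. Their poses are not given: they have to be found in the camera images.
- pan_large: Largest pan; origin at the centre of its underside. Open steel pan, black handle, rim 132 mm across outside, 60 mm high, walls 2.5 mm, floor 3 mm. It stands upright and need not be lifted. Axes (same on all pans' entries): x out from the pan's axis along its handle, y to the left of that, z up. Walls lean out 7 mm in radius from floor to rim, on all pans.
- pan_large_slot_left (a point): Middle of the largest pan's slot 120 degrees to the left (towards +y) of its handle, at rim height. All three pans have two such slots, 120 degrees left and right of their own handle: open at the top, 23 mm wide along the rim, 12 mm deep. Slots do not move in their pan.
- pan_large_slot_right (a point): Middle of the largest pan's slot 120 degrees to the right of its handle, at rim height. All handles alike: a level steel neck 9 mm wide, 7 mm high, underside 9 mm below its own rim, from the wall to 86 mm from the pan's axis; then a straight grip 15 mm wide and high, to 164 mm. Nested, each pan's underside stands on the next floor, 3 mm up, so all rims are level.
- pan_medium: Middle-sized pan (blue handle, about 0.17 kg); origin at the centre of its underside. Rim 116 mm across, base 102 mm, 57 mm high, walls, floor, slots and handle as on the largest. Axes: x out along the handle, z up.
- pan_medium_grip (a point): Point on the centre line of the blue grip to take hold of, 110 mm from the pan's axis, 53 mm above its underside (4 mm below its rim). Grip 15 mm wide, 15 mm high, free for a grasp from above; held here, fingers stay outside the largest pan. Axes: x out along the handle, z up.
- pan_small: Smallest pan (green handle, about 0.13 kg); origin at the centre of its underside. Rim 100 mm across, base 86 mm, 54 mm high, otherwise as the largest. When nested its neck crosses a slot of the middle-sized pan and a slot of the largest. Axes: x out along the handle, z up.
- pan_small_grip (a point): Point on the centre line of the green grip to take hold of, 110 mm from the pan's axis, 50 mm above its underside (4 mm below its rim). Grip 15 mm wide, 15 mm high. Axes: x out along the handle, z up.
- specimen_jar: Bystander: white-lidded specimen jar, 56 mm across, 72 mm high, at the back; origin at the centre of its underside, z up.
- dropper_iodine: Bystander: amber dropper bottle with a black bulb and red collar, 33 mm across, 100 mm high, at the back; origin at the centre of its underside, z up.
- petri_dish: Bystander: clear lidded dish, 61 mm across, 15 mm high, on the right; origin at the centre of its underside.
- lab_timer: Bystander: small white count-down timer, 55 x 66 x 34 mm, on the right; origin at the centre of its underside.

How it is judged (in metres and radians):
At the end, for the whole second after the job is handed in: Largest pan upright on the bench; the other two upright in it (all tilts under 0.05 rad), undersides 3 and 6 mm above its own (each within 3 mm), axes within 15 and 20 mm of its axis; one handle in each of its two rim slots (grips over 20 mm beyond its axis from its own handle, over 130 mm apart) (height (world z) of pan_large between -0.004 and 0.004 m and angle between each of pan_large, pan_medium, pan_small's own z axis and vertical below 0.05 rad and horizontal distance between pan_medium and pan_large below 0.015 m and horizontal distance between pan_small and pan_large below 0.02 m and z of pan_medium in the frame of pan_large between 0 and 0.006 m and z of pan_small in the frame of pan_large between 0.003 and 0.009 m and x of each of pan_medium_grip, pan_small_grip in the frame of pan_large below -0.02 m and distance between pan_medium_grip and pan_small_grip above 0.13 m); the robot touches nothing.
It fails at once if a bystander is pushed more than 25 mm from its place (distance of any of specimen_jar, dropper_iodine, petri_dish, lab_timer from where it was at the start of the episode above 0.025 m).
It fails at once if the jar or the dropper bottle is tipped over (angle between any of specimen_jar, dropper_iodine's own z axis and vertical above 0.5 rad).
It fails at once if a pan is dropped (falls faster than 0.5 m/s with no finger on it) ((linear speed of pan_medium above 0.5 m/s and contact force between the fingers and pan_medium below 0.1 N) or (linear speed of pan_small above 0.5 m/s and contact force between the fingers and pan_small below 0.1 N)).
It fails at once if a pan is forced into another (over 40 N between two pans) (contact force between any of pan_medium, pan_small and pan_large above 40 N or contact force between pan_small and pan_medium above 40 N).
It also fails if it takes over 54 s, if anything falls off the work surface, if the arm or the gripper's body presses on something with over 40 N, if the wrist force passes 120 N, or if a joint passes its speed limit or range.

## Working session

There is one attempt and no reset: what is moved stays moved. The work goes in short steps, Python scripts to look and compute and a tool call to move; the robot and the scene stay as the last step left them, time stands still between calls to the robot, and variables do not carry over. Pictures are saved under pics/ and viewed, and the job is handed in when it is done.

Besides the shell and the picture viewer there is one more tool, called after ">>>" as name(argument=value, ...), one argument or row to a line, values as JSON. carry_out: Moves the arm, as the interface text tells. Its arguments: {"type":"object","properties":{"rows":{"type":"array","items":{"type":"array","items":{"type":"array","items":{"type":"number"}}}},"force":{"type":"number"}},"required":["rows"]}

```bash
mkdir -p pics
python3 - <<'E'
from bench import env
import cv2,pickle
s=env.sense();print(s)
for n in("scene","top"):
    c=env.capture(n);cv2.imwrite(f"pics/{n}0.png",c["image"][:,:,::-1]);pickle.dump(c,open(f"{n}0.pkl","wb"))
    print(n,c["vertical_fov"],c["cx"],c["cy"],c["R"],c["t"])
E
```

```text
{'time_s': 0.0, 'q': array([ 1.49610320e+00,  3.59401206e-01,  1.10681678e-02, -3.58687014e-04,
       -1.22409666e+00, -2.88091315e-01]), 'qvel': array([-0.00032443, -0.00195212,  0.00027405, -0.00091825, -0.00052599,
       -0.00015507]), 'effort': array([-9.27269211e-04, -5.82720459e+01,  2.93044746e+01,  6.99720070e+00,
        7.10932160e-03, -1.53370070e-04]), 'tcp_pos': array([239.38376321, 630.55222846, 195.11598044]), 'tcp_rot': array([ 1.78335968e+00, -2.58479000e+00,  1.66387028e-03]), 'wrist_force': array([ 0.04563954,  0.15040065, -0.3900936 ]), 'moment': array([ 0.02077417, -0.00649807,  0.05064618]), 'width': 0.9995271365846395}
scene 52.436891615715204 321.7604522944828 235.67817987761129 [[ 0.69177878 -0.72196707 -0.01434116]
 [-0.34659137 -0.31454508 -0.88370573]
 [ 0.63349549  0.61629939 -0.46782317]] [-462.72835487  255.13024471  980.44727613]
top 46.61406150437821 318.43748177947424 241.02334636424004 [[-0.00163026 -0.99999777 -0.00134516]
 [-0.99684894  0.00173181 -0.07930438]
 [ 0.07930653  0.00121164 -0.99684954]] [ -69.50208925  584.86451724 1349.16175771]
```

View pics/scene0.png

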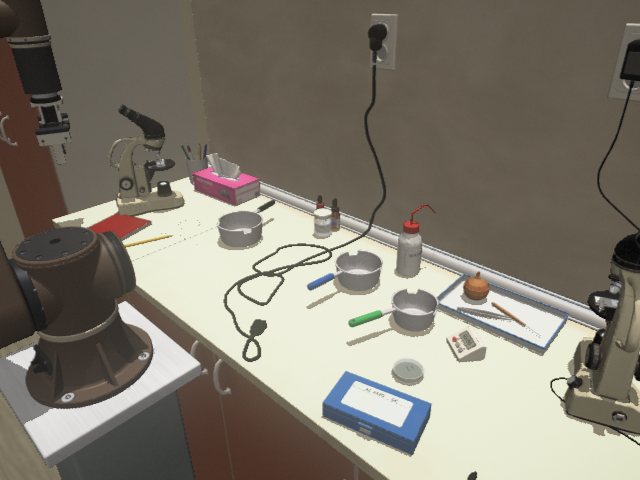

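View pics/top0.png

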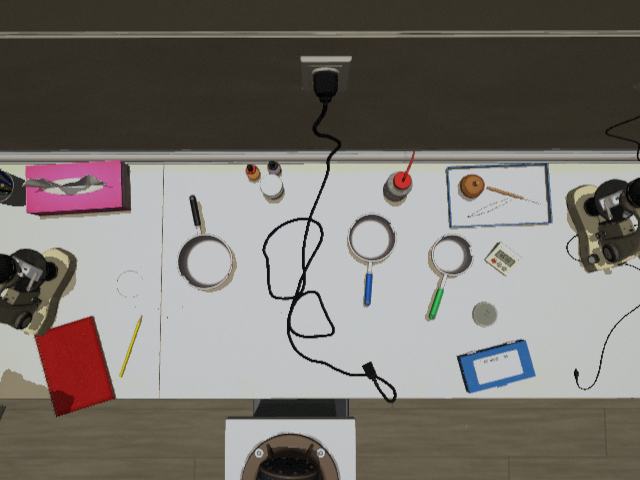

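The top view shows the large pan at about (205,262) with its handle up to (193,197). The medium pan is at (372,238) with its handle down to (368,303), and the small one at (452,256) with its handle to (433,317). I'll enlarge these.

```bash
cat > h.py <<'E'
import numpy as np,cv2,pickle
def f(c): return 240/np.tan(np.radians(c["vertical_fov"])/2)
def proj(c,X):
    X=np.atleast_2d(X); p=X@np.array(c["R"]).T+np.array(c["t"])
    return p[:,:2]/p[:,2:]*f(c)+[c["cx"],c["cy"]]
def back(c,u,v,z):
    R=np.array(c["R"]);t=np.array(c["t"]);o=-R.T@t
    d=R.T@np.array([(u-c["cx"])/f(c),(v-c["cy"])/f(c),1]); return o+d*(z-o[2])/d[2]
def crop(c,name,x0,y0,w,h,k):
    im=cv2.resize(np.ascontiguousarray(c["image"][y0:y0+h,x0:x0+w,::-1]),None,fx=k,fy=k,interpolation=cv2.INTER_CUBIC)
    for i in range(0,w,10): cv2.putText(im,str(x0+i),(i*k,9),0,.3,(0,0,255),1); cv2.line(im,(i*k,10),(i*k,16),(0,0,255),1)
    for i in range(10,h,10): cv2.putText(im,str(y0+i),(0,i*k),0,.3,(0,0,255),1); cv2.line(im,(20,i*k),(26,i*k),(0,0,255),1)
    cv2.imwrite("pics/"+name,im)
E
python3 - <<'E'
from h import *
c=pickle.load(open("top0.pkl","rb"))
crop(c,"c1.png",160,185,90,115,5)
crop(c,"c2.png",335,205,150,120,5)
E
```

```text
(no output)
```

View pics/c1.png

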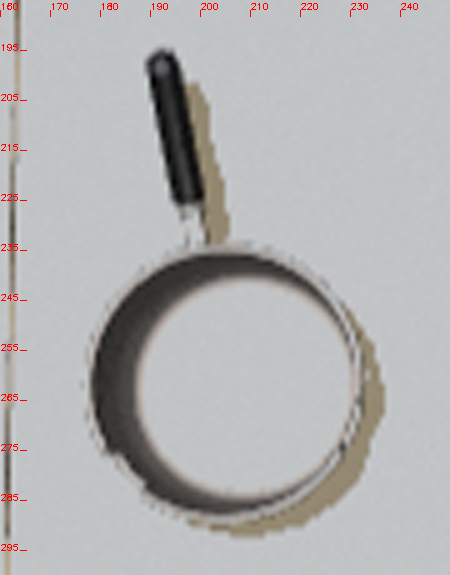

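View pics/c2.png

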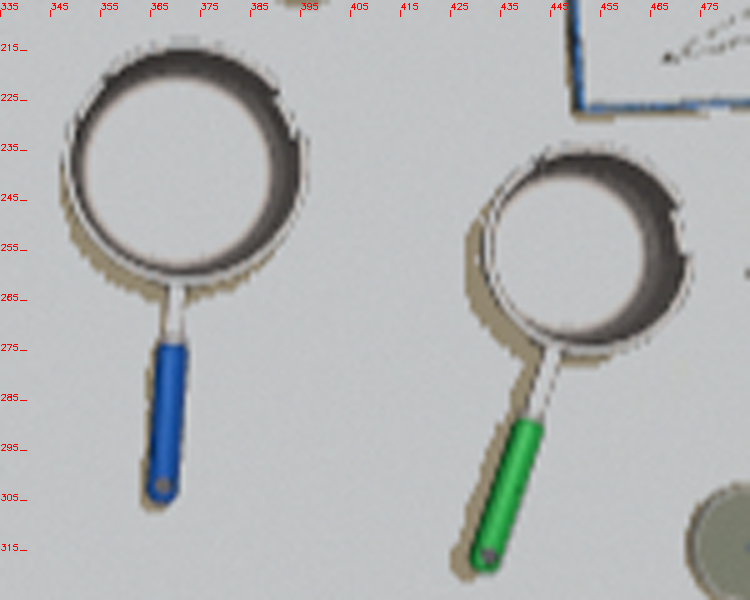

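```bash
cat > m.py <<'E'
from h import *
from scipy.optimize import least_squares
P={'L':(66,60),'M':(58,57),'S':(50,54)}
def circ(x,y,r,z,n=180):
    a=np.linspace(0,2*np.pi,n,endpoint=False);return np.c_[x+r*np.cos(a),y+r*np.sin(a),np.full(n,z)]
def pred(c,p,k,z0=0):
    r,h=P[k];x,y,a=p
    q=proj(c,circ(x,y,r,h+z0,720))
    d=np.array([np.cos(a),np.sin(a)])
    g=proj(c,[[*(np.array([x,y])+d*s),h-4+z0] for s in(86,164)])
    return np.r_[q[:,0].min(),q[:,0].max(),q[:,1].min(),q[:,1].max(),g.ravel()]
def draw(c,im,p,k,kk,x0,y0,z0=0):
    r,h=P[k];x,y,a=p
    def pl(X,col,cl):
        u=((proj(c,X)-[x0,y0])*kk+kk/2).astype(int);cv2.polylines(im,[u],cl,col,1)
    pl(circ(x,y,r,h+z0),(0,0,255),True);pl(circ(x,y,r-7,z0),(0,255,255),True)
    R=np.array([[np.cos(a),-np.sin(a)],[np.sin(a),np.cos(a)]])
    for w in(-7.5,7.5):
        e=np.array([[86,w],[164,w]])@R.T+[x,y];pl(np.c_[e,[h+3.5+z0]*2],(255,0,255),False)
    for s in(120,-120):
        for d in(-11.5,11.5):
            t=a+np.radians(s)+d/r
            pl([[x+(r)*np.cos(t),y+r*np.sin(t),h+z0],[x+(r-1.4)*np.cos(t),y+(r-1.4)*np.sin(t),h-12+z0]],(255,255,0),False)
def overlay(c,poses,name,x0,y0,w,h,k):
    im=cv2.resize(np.ascontiguousarray(c["image"][y0:y0+h,x0:x0+w,::-1]),None,fx=k,fy=k,interpolation=cv2.INTER_CUBIC)
    for key,v in poses.items(): draw(c,im,v[:3],key,k,x0,y0,v[3] if len(v)>3 else 0)
    cv2.imwrite("pics/"+name,im)
E
python3 - <<'E'
from m import *
t=pickle.load(open("top0.pkl","rb"));s=pickle.load(open("scene0.pkl","rb"))
obs={'L':[178,232,234.6,289,198,226.4,192,195],'M':[349,395.6,214,261.6,369.6,274,367.4,305.4],'S':[431,473,235,275.5,441.4,289,431.8,319.4]}
po={}
for k,o in obs.items():
    b=back(t,(o[0]+o[1])/2,(o[2]+o[3])/2,P[k][1]);e=back(t,o[6],o[7],P[k][1])
    r=least_squares(lambda p:(pred(t,p*[1,1,.01],k)-o),[b[0],b[1],100*np.arctan2(*(e-b)[[1,0]])],loss='soft_l1')
    po[k]=r.x*[1,1,.01];print(k,po[k],np.round(r.fun,1), 'r',np.hypot(*po[k][:2]))
pickle.dump(po,open("po.pkl","wb"))
overlay(t,po,"o1.png",160,185,90,115,5);overlay(t,po,"o2.png",335,205,150,120,5)
overlay(s,po,"o3.png",210,190,240,150,3)
E
```

```text
L [5.33417313e+02 2.01101923e+02 2.11155739e-01] [-0.7  0.5 -0.7  0.1  0.2  0.2 -0.   0.3] r 570.066674796018
M [ 589.90256884 -199.99438849    3.06256015] [-0.8  0.8 -0.3  0.2  0.  -0.6 -0.   0.7] r 622.882650382874
S [ 548.55151233 -391.65058403    2.82501657] [ 0.3 -0.  -0.9  0.1 -0.1 -0.1 -0.1  0.7] r 674.0170188153146
```

View pics/o1.png

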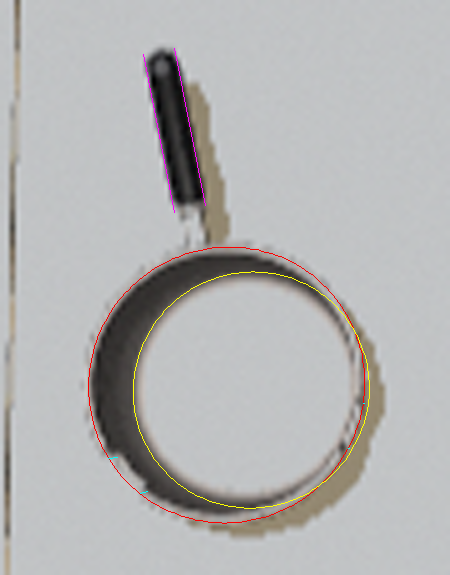

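View pics/o2.png

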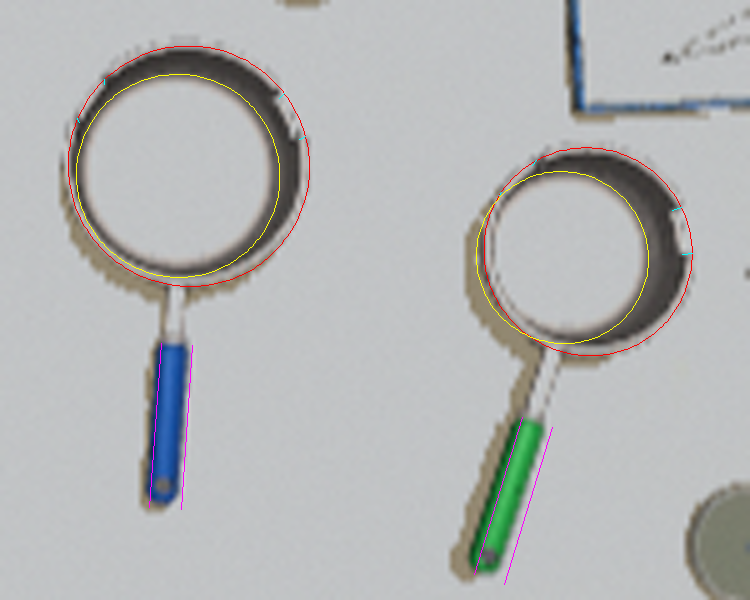

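View pics/o3.png

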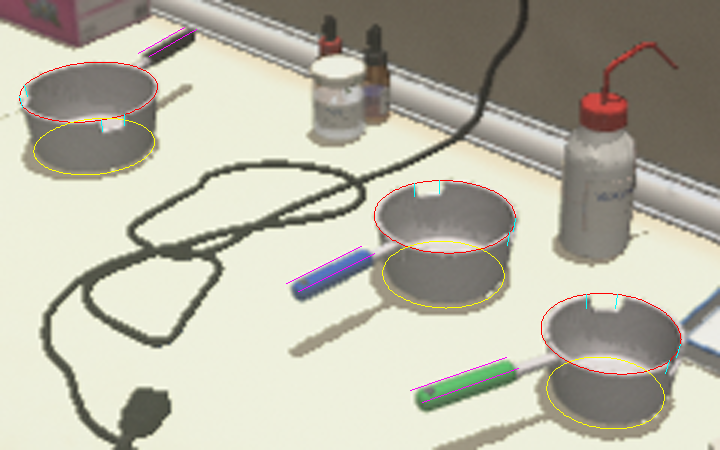

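Run:
```python
from m import *
t=pickle.load(open("top0.pkl","rb"));s=pickle.load(open("scene0.pkl","rb"));po=pickle.load(open("po.pkl","rb"))
def ax(c,k):
    im=c["image"].astype(int);r,g,b=im[...,0],im[...,1],im[...,2]
    m=((b-r>60)&(b-g>20)) if k=='M' else ((g-r>40)&(g-b>30))
    q=proj(c,[[*(po[k][:2]+125*np.array([np.cos(po[k][2]),np.sin(po[k][2])])),P[k][1]-4]])[0]
    yy,xx=np.nonzero(m);d=np.hypot(xx-q[0],yy-q[1])<35
    pts=np.c_[xx,yy][d].astype(float);ce=pts.mean(0);w,v=np.linalg.eigh(np.cov((pts-ce).T));return ce,v[:,1],len(pts),q
for k in 'MS':
    A=[];b=[]
    for c in(t,s):
        ce,v,n,q=ax(c,k)
        print(k,ce,q,n,v)
        X=back(c,*ce,P[k][1]-4);X2=back(c,*(ce+v*10),P[k][1]-4);print('  world',X,'ang',np.arctan2(*(X2-X)[[1,0]]))
        R=np.array(c["R"]);tt=np.array(c["t"]);o=-R.T@tt;dd=R.T@np.r_[(ce-[c["cx"],c["cy"]])/f(c),1];dd/=np.linalg.norm(dd)
        M=np.eye(3)-np.outer(dd,dd);A.append(M);b.append(M@o)
    print('  tri',np.linalg.solve(sum(A),sum(b)),'pred',po[k][:2]+125*np.array([np.cos(po[k][2]),np.sin(po[k][2])]))
from scipy.spatial.transform import Rotation as R_
print(R_.from_rotvec([1.78335968e+00,-2.58479000e+00,1.66387028e-03]).as_matrix())
```

```text
M [368.         288.25301205] [368.50135    289.71321807] 166 [-0.07190079  0.99741179]
  world [ 468.77620265 -188.95635231   53.        ] ang 3.0607374794313924
M [321.125 279.5  ] [319.89216572 281.62050349] 96 [-0.89872236  0.43851809]
  world [ 473.72835904 -185.99920015   53.        ] ang 3.0509514741283494
  tri [ 469.35675367 -189.19535531   56.4224349 ] pred [ 465.29274925 -190.12560625]
S [436.         302.92655367] [436.48730642 304.49781314] 177 [-0.32513336  0.94566818]
  world [ 433.50338137 -351.63921936   50.        ] ang 2.7922939365057386
S [365.68852459 316.91803279] [364.39223035 318.96957863] 183 [-0.94648485  0.32274824]
  world [ 436.95816696 -350.32483854   50.        ] ang 2.808935826309215
  tri [ 434.05798901 -351.70137821   52.24074276] pred [ 429.76314967 -352.73625637]
[[-3.54992638e-01 -9.34868984e-01 -4.58293866e-04]
 [-9.34867619e-01  3.54992906e-01 -1.60362778e-03]
 [ 1.66187294e-03 -1.40831961e-04 -9.99998609e-01]]
```

```bash
cat > g.py <<'E'
import sys,numpy as np
from scipy.spatial.transform import Rotation as Ro
from bench import env
def rel(x,y,z,yaw=None,s=None):
    s=s or env.sense();R=Ro.from_rotvec(s["tcp_rot"]).as_matrix();d=R.T@(np.array([x,y,z])-s["tcp_pos"])/1000
    cy=np.arctan2(R[1,0],R[0,0]);sp=0 if yaw is None else -((yaw-cy+np.pi)%(2*np.pi)-np.pi)
    print("from",np.round(s["tcp_pos"],1),"yaw",round(cy,3),"q6",round(s["q"][5],2),"w",round(s["width"],3),"F",np.round(s["wrist_force"],1),"t",s["time_s"]);print("move",np.round(d,4),"spin",round(sp,4))
if __name__=="__main__":
    a=[float(v) for v in sys.argv[1:]];rel(*a)
E
python3 g.py 480 250 190 -1.9; python3 g.py 484 -190.3 110 -1.656
```

```text
from [239.4 630.6 195.2] yaw -1.934 q6 -0.29 w 1.002 F [-1.1  0.  -0.6] t 0.1
move [ 0.2704 -0.36    0.0057] spin -0.0337
from [239.4 630.6 195.2] yaw -1.934 q6 -0.29 w 1.002 F [-1.1  0.  -0.6] t 0.1
move [ 0.6805 -0.5201  0.0863] spin -0.2777
```

>>> carry_out(
  rows=[
    [[0.27, -0.36, 0, 0, -1], [0.27, -0.36, 0, 0, -1], [0.27, -0.36, 0, 0, -1], [0.27, -0.36, 0, 0, -1], [0.27, -0.36, 0, 0, -1], [0.27, -0.36, 0, 0, -1], [0.27, -0.36, 0, 0, -1], [0.27, -0.36, 0, 0, -1], [0.27, -0.36, 0, 0, -1], [0.68, -0.52, 0.0, -0.278, -1]],
  ],
  force=60,
)

```text
time_s: 0.93
tcp_pos: [445.9, 271.4, 195.6]
tcp_rot: [1.939, -2.471, 0.001]
wrist_force: [1.7, 0.3, 0.1]
width: 0.997
```

```bash
python3 g.py 484 -190.3 120 -1.656
```

```text
from [445.9 271.4 195.6] yaw -1.811 q6 0.41 w 0.997 F [1.7 0.3 0.1] t 0.9333
move [ 0.4394 -0.1467  0.0759] spin -0.1547
```

>>> carry_out(
  rows=[
    [[0.439, -0.147, 0.0, -0.155, -1], [0.439, -0.147, 0.0, -0.155, -1], [0.439, -0.147, 0.0, -0.155, -1], [0.439, -0.147, 0.0, -0.155, -1], [0.439, -0.147, 0.0, -0.155, -1], [0.439, -0.147, 0.0, -0.155, -1], [0.439, -0.147, 0.0, -0.155, -1], [0.439, -0.147, 0.0, -0.155, -1], [0.439, -0.147, 0.075, -0.155, -1], [0.439, -0.147, 0.075, -0.155, -1]],
  ],
)

```text
time_s: 1.77
tcp_pos: [478.9, -132.9, 155.0]
tcp_rot: [-2.125, 2.31, -0.003]
wrist_force: [1.7, 0.1, -0.1]
width: 1.001
```

>>> carry_out(
  rows=[
    [[0.05, -0.015, 0.04, 0, -1], [0.05, -0.015, 0.04, 0, -1]],
  ],
)

```text
time_s: 1.93
tcp_pos: [487.8, -184.6, 111.9]
tcp_rot: [2.124, -2.313, -0.003]
wrist_force: [0.2, 0.5, -0.3]
width: 0.999
```

```bash
python3 g.py 484 -190.3 110 -1.656
```

```text
from [ 487.8 -184.6  111.9] yaw -1.656 q6 1.47 w 0.999 F [ 0.2  0.5 -0.3] t 1.9333
move [0.006  0.0033 0.0019] spin 0.0003
```

>>> carry_out(
  rows=[
    [[0, 0, 0, 0, -1], [0, 0, 0, 0, -1]],
  ],
)

```text
time_s: 2.1
tcp_pos: [488.0, -183.0, 113.0]
tcp_rot: [2.123, -2.312, -0.004]
wrist_force: [0.6, -0.4, 0.2]
width: 1.0
```

```bash
python3 g.py 484 -190.3 110 -1.656
python3 - <<'E'
from bench import env
from m import *
t=env.capture("top");crop(t,"t1.png",330,200,120,120,5)
s=env.capture("scene");crop(s,"s1.png",270,180,140,140,5)
E
```

```text
from [ 488. -183.  113.] yaw -1.656 q6 1.47 w 1.0 F [ 0.6 -0.4  0.2] t 2.1
move [0.0076 0.0033 0.003 ] spin -0.0002
```

View pics/t1.png

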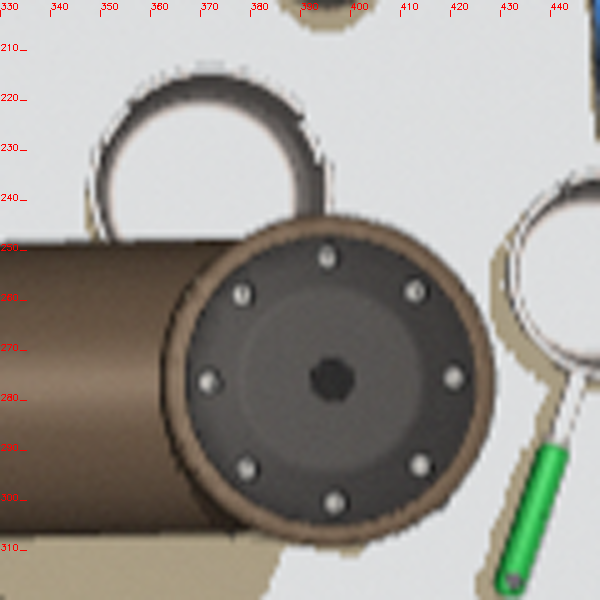

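View pics/s1.png

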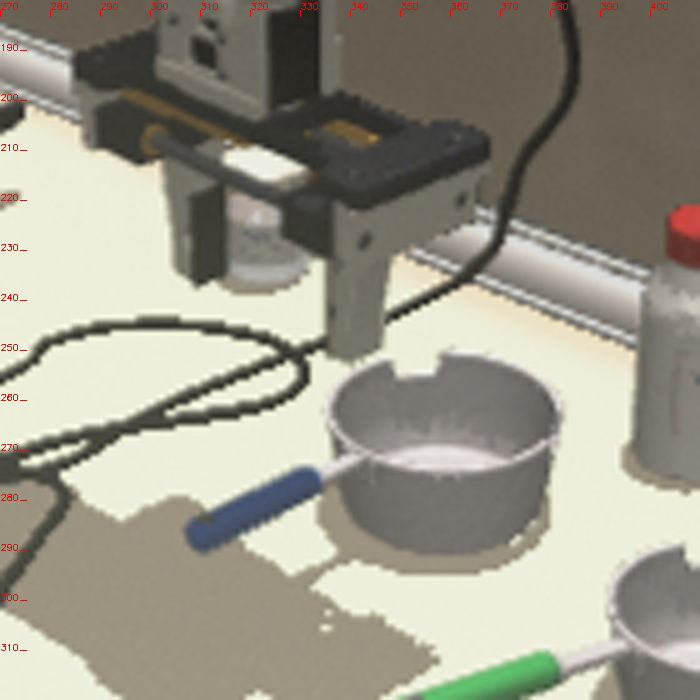

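>>> carry_out(
  rows=[
    [[0.007, 0.003, 0.04, 0, -1], [0.007, 0.003, 0.079, 0, -1], [0.007, 0.003, 0.079, 0, -1], [0.007, 0.003, 0.079, 0, -1]],
  ],
  force=60,
)

```text
time_s: 2.53
tcp_pos: [484.8, -187.9, 35.4]
tcp_rot: [2.128, -2.308, -0.003]
wrist_force: [0.9, -0.4, 1.0]
width: 1.005
```

```bash
python3 g.py 484 -190.3 34 -1.656
python3 - <<'E'
from bench import env
from m import *
s=env.capture("scene");crop(s,"s2.png",270,180,140,140,5)
E
```

```text
from [ 484.8 -187.9   35.4] yaw -1.652 q6 1.48 w 1.005 F [ 0.9 -0.4  1. ] t 2.5333
move [0.0024 0.0006 0.0014] spin 0.004
```

View pics/s2.png

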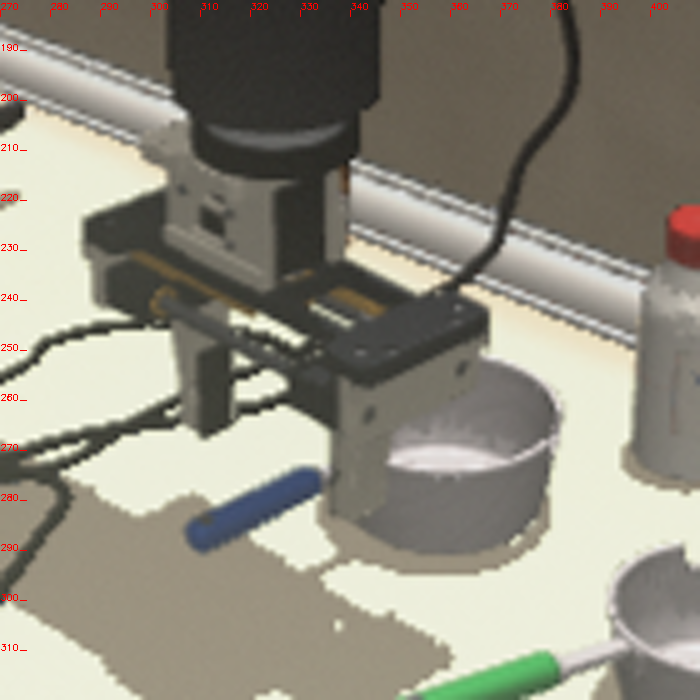

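Run:
```python
from m import *
s=pickle.load(open("scene0.pkl","rb"))
d=np.array([np.cos(-1.652),np.sin(-1.652)])
c=np.array([484.8,-187.9])
print(proj(s,[[*c,54],[*c,35],[*(c+44*d),35],[*(c-44*d),35],[*(c+65*d),35],[*(c-65*d),35]]).round(1))
```

```text
[[325.  277.5]
 [325.1 284.3]
 [337.8 292.1]
 [313.  276.9]
 [344.1 295.9]
 [307.4 273.5]]
```

Run:
```python
from m import *
from bench import env
s=pickle.load(open("scene0.pkl","rb"))
for c,z,yaw in(([488,-183],113,-1.656),([484.8,-187.9],35.4,-1.652),([239.4,630.6],195,-1.934)):
    d=np.array([np.cos(yaw),np.sin(yaw)]);n=np.array([-d[1],d[0]])
    for w in (44,-44): print(z,w,proj(s,[[*(c+w*d+9.5*e*n),z] for e in(-1,1)]+[[*(c+w*1.47*d+9.5*e*n),z] for e in(-1,1)]).round(0).tolist())
print(env.sense())
crop(s,"s00.png",20,80,80,90,7)
```

```text
113 44 [[334.0, 263.0], [340.0, 260.0], [340.0, 267.0], [347.0, 264.0]]
113 -44 [[309.0, 249.0], [315.0, 246.0], [303.0, 246.0], [309.0, 243.0]]
35.4 44 [[335.0, 294.0], [341.0, 290.0], [341.0, 297.0], [347.0, 294.0]]
35.4 -44 [[310.0, 278.0], [316.0, 275.0], [305.0, 275.0], [310.0, 272.0]]
195 44 [[61.0, 173.0], [68.0, 172.0], [61.0, 176.0], [68.0, 174.0]]
195 -44 [[61.0, 164.0], [68.0, 163.0], [61.0, 162.0], [68.0, 161.0]]
{'time_s': 2.5833, 'q': array([ 8.05255993e-03,  2.72384408e-01, -5.28164696e-01,  9.65863941e-04,
       -7.69606321e-01,  1.48124278e+00]), 'qvel': array([-0.00462196, -0.02618792,  0.02671948,  0.0059899 ,  0.00376018,
        0.00266544]), 'effort': array([-2.02502827e-01, -4.15188861e+01,  2.00497931e+01,  4.65702519e+00,
        1.19489045e-01, -3.17197759e-03]), 'tcp_pos': array([ 486.58407533, -188.16238591,   37.06488761]), 'tcp_rot': array([-2.12988242e+00,  2.30934145e+00, -1.45857937e-03]), 'wrist_force': array([-0.24474962, -0.11337816, -0.13210928]), 'moment': array([-0.01995393, -0.07225399,  0.04484151]), 'width': 0.9989927569358092}
```

View pics/s00.png

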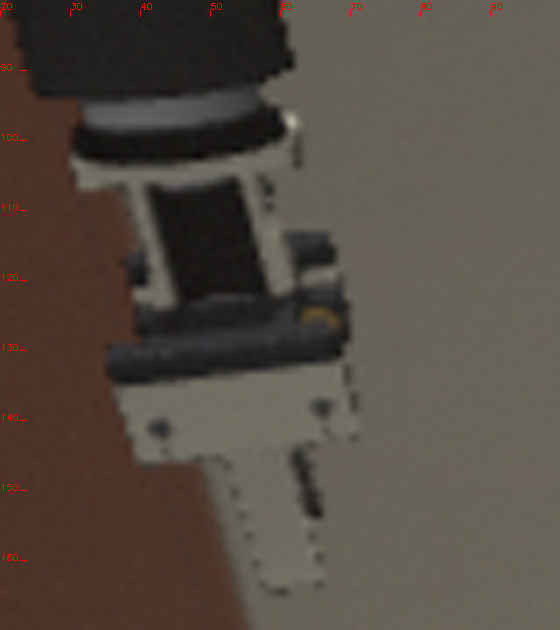

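>>> carry_out(
  rows=[
    [[0, 0, 0, 0, 1], [0, 0, 0, 0, 1], [0, 0, 0, 0, 1], [0, 0, 0, 0, 1], [0, 0, 0, 0, 1], [0, 0, 0, 0, 1]],
  ],
  force=8,
)

```text
time_s: 3.08
tcp_pos: [485.8, -188.7, 35.9]
tcp_rot: [-2.127, 2.311, -0.001]
wrist_force: [0.9, -0.5, 0.3]
width: 0.609
```

```bash
python3 g.py 484 -190.3 34 -1.656
python3 - <<'E'
from bench import env
from m import *
s=env.capture("scene");crop(s,"s3.png",270,180,140,140,5)
E
```

```text
from [ 485.8 -188.7   35.9] yaw -1.654 q6 1.48 w 0.609 F [ 0.9 -0.5  0.3] t 3.0833
move [0.0017 0.0016 0.0019] spin 0.0023
```

View pics/s3.png

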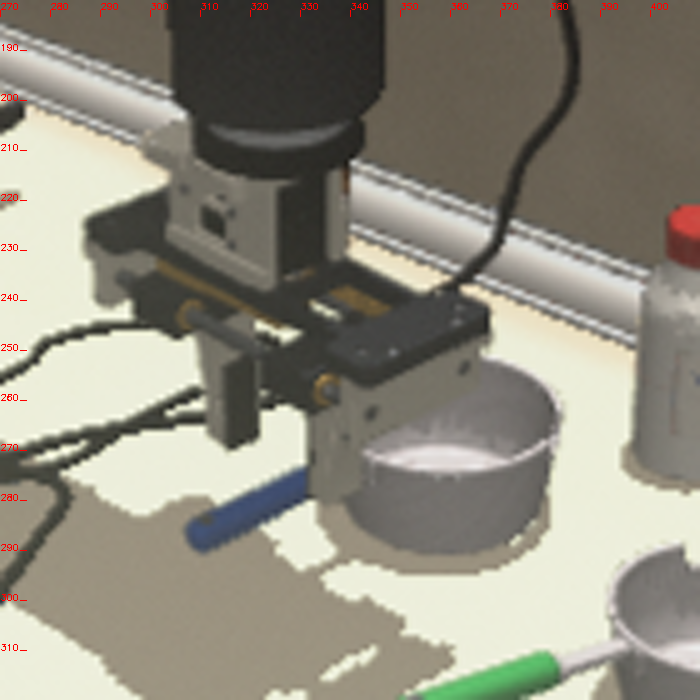

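>>> carry_out(
  rows=[
    [[0, 0, 0, 0, 1], [0, 0, 0, 0, 1], [0, 0, 0, 0, 1], [0, 0, 0, 0, 1], [0, 0, 0, 0, 1], [0, 0, 0, 0, 1], [0, 0, 0, 0, 1], [0, 0, 0, 0, 1]],
  ],
)

```text
time_s: 3.8
tcp_pos: [485.6, -188.7, 35.4]
tcp_rot: [-2.128, 2.311, -0.0]
wrist_force: [-0.5, -0.1, -0.5]
width: 0.009
```

```bash
python3 g.py 484 -190.3 34 -1.656
python3 - <<'E'
from bench import env
from m import *
s=env.capture("scene");crop(s,"s4.png",270,180,140,140,5)
E
```

```text
from [ 485.6 -188.7   35.4] yaw -1.654 q6 1.48 w 0.009 F [-0.5 -0.1 -0.5] t 3.8
move [0.0017 0.0015 0.0014] spin 0.0024
```

View pics/s4.png

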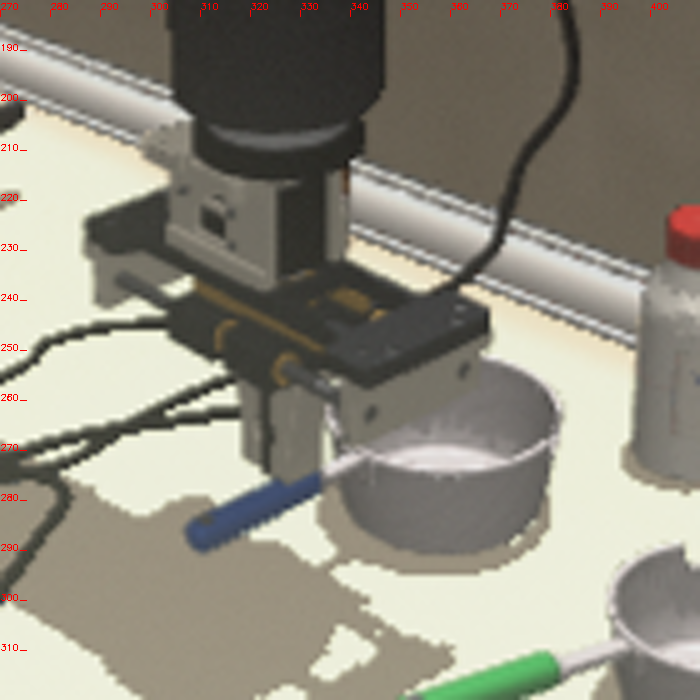

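Run:
```python
from m import *
from bench import env
s=pickle.load(open("scene0.pkl","rb"))
for z in(35,50,62):
  R=back(s,341,284,z);L=back(s,311,267,z);print(z,(R+L)/2,np.linalg.norm(R-L))
for z in(113,128,140):
  R=back(s,341,251,z);L=back(s,309,236,z);print(z,(R+L)/2,np.linalg.norm(R-L))
t=env.capture("top");cv2.imwrite("pics/t2.png",t["image"][:,:,::-1])
s=env.capture("scene");cv2.imwrite("pics/s5.png",s["image"][:,:,::-1])
print(np.abs(np.array(t["R"])-pickle.load(open("top0.pkl","rb"))["R"]).max())
```

```text
35 [ 514.51237901 -161.47886978   35.        ] 106.99855707885195
50 [ 497.53752073 -177.7417861    50.        ] 104.50053610001822
62 [ 483.9576341  -190.75211915   62.        ] 102.50211931695128
113 [ 528.0997325 -146.3887389  113.       ] 108.41563918488531
128 [ 508.41832084 -165.29976782  128.        ] 105.53479821181604
140 [ 492.67319151 -180.42859096  140.        ] 103.23012543336074
0.0
```

View pics/t2.png

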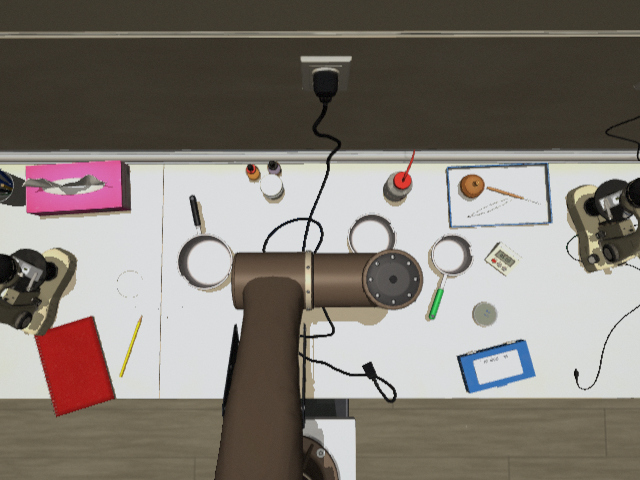

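View pics/s5.png

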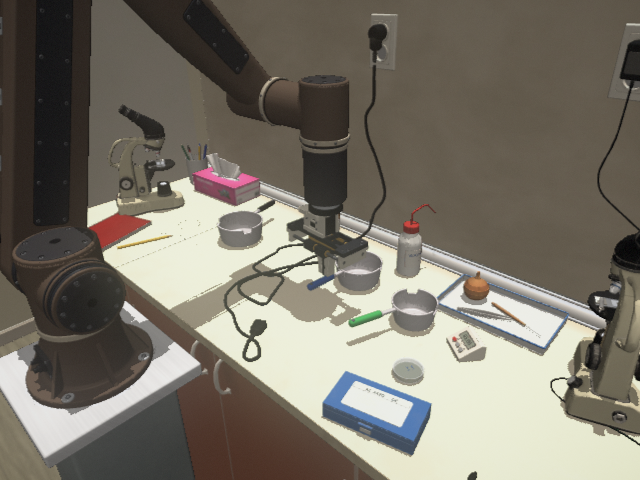

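Run:
```python
from m import *
t=pickle.load(open("top0.pkl","rb"));s=pickle.load(open("scene0.pkl","rb"))
A=[];b=[]
for c,ce in((t,[392,279.5]),(s,[325.5,80])):
    R=np.array(c["R"]);tt=np.array(c["t"]);o=-R.T@tt;dd=R.T@np.r_[(np.array(ce)-[c["cx"],c["cy"]])/f(c),1];dd/=np.linalg.norm(dd)
    M=np.eye(3)-np.outer(dd,dd);A.append(M);b.append(M@o)
print(np.linalg.solve(sum(A),sum(b)))
for z in(400,450,500):print(back(t,392,279.5,z),back(s,325.5,80,z))
```

```text
[ 487.06698753 -190.06778597  503.39650436]
[ 486.03658269 -201.39282546  400.        ] [907.80684728 205.08785208 400.        ]
[ 485.52580533 -194.87328796  450.        ] [705.93578887  13.5271724  450.        ]
[ 485.01502797 -188.35375046  500.        ] [ 504.06473046 -178.03350727  500.        ]
```

The fingers shut on nothing. Both cameras put the wrist axis at (487,-190), which agrees with the TCP in the plane. The fingertips, though, appear about 27 mm above the reported TCP height, at z≈62 instead of 35, so they are sitting just over the blue grip. I'll reopen, go lower in steps and check.

>>> carry_out(
  rows=[
    [[0, 0, -0.008, 0, -0.2], [0, 0, -0.008, 0, -0.2], [0, 0, -0.008, 0, -0.2], [0, 0, -0.008, 0, -0.2], [0, 0, -0.008, 0, -0.2], [0, 0, -0.008, 0, -0.2], [0, 0, -0.008, 0, -0.2], [0, 0, -0.008, 0, -0.2], [0.001, 0.0, 0.012, 0, -0.2], [0.001, 0.0, 0.012, 0, -0.2]],
  ],
)

```text
time_s: 4.78
tcp_pos: [483.8, -189.5, 21.2]
tcp_rot: [2.125, -2.311, -0.004]
wrist_force: [-1.4, 0.3, -0.2]
width: 0.589
```

```bash
python3 g.py 484 -190.3 7 -1.656
python3 - <<'E'
from bench import env
from m import *
print(env.tcp_to_grasp)
s=env.capture("scene");crop(s,"s6.png",270,180,140,140,5)
E
```

```text
from [ 483.8 -189.5   21.2] yaw -1.654 q6 1.48 w 0.589 F [-1.4  0.3 -0.2] t 4.7833
move [ 0.0008 -0.0003  0.0142] spin 0.0016
18.8
```

View pics/s6.png

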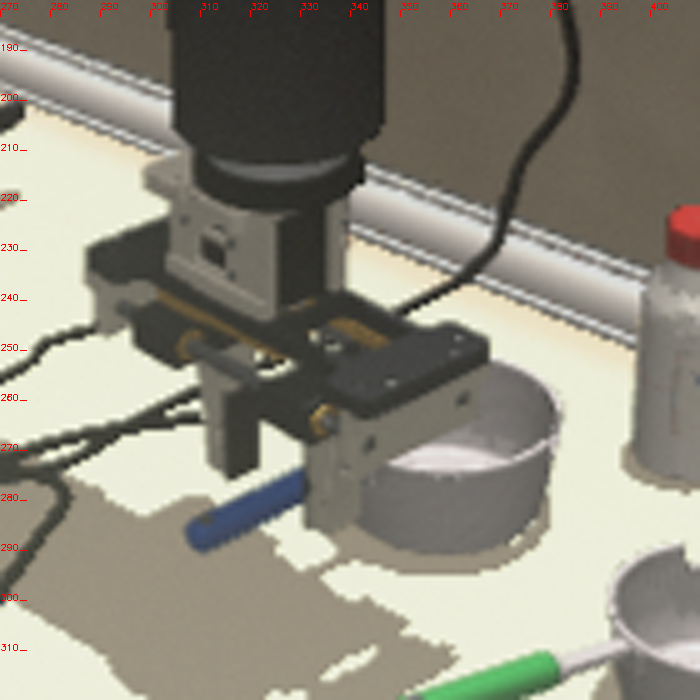

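>>> carry_out(
  rows=[
    [[0.001, 0.0, 0.013, 0, -0.2], [0.001, 0.0, 0.013, 0, 1], [0.001, 0.0, 0.013, 0, 1], [0.001, 0.0, 0.013, 0, 1], [0.001, 0.0, 0.013, 0, 1], [0.001, 0.0, 0.013, 0, 1], [0.001, 0.0, 0.013, 0, 1], [0.001, 0.0, 0.013, 0, 1], [0.001, 0.0, 0.013, 0, 1], [0.001, 0.0, 0.013, 0, 1]],
  ],
  force=20,
)

```text
time_s: 5.67
tcp_pos: [485.5, -190.7, 10.7]
tcp_rot: [-2.128, 2.311, -0.0]
wrist_force: [-0.9, 1.5, 2.5]
width: 0.173
```

```bash
python3 g.py 484 -190.3 7 -1.656
python3 - <<'E'
from bench import env
from m import *
s=env.capture("scene");crop(s,"s7.png",270,180,140,140,5)
E
```

```text
from [ 485.5 -190.7   10.7] yaw -1.653 q6 1.49 w 0.173 F [-0.9  1.5  2.5] t 5.6667
move [-0.0002  0.0016  0.0037] spin 0.0025
```

View pics/s7.png

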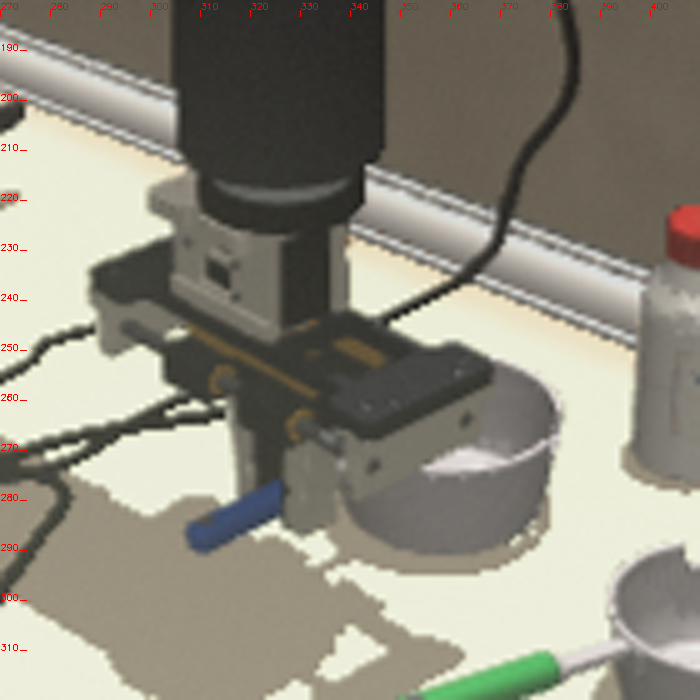

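>>> carry_out(
  rows=[
    [[0, 0, 0, 0, 1], [0, 0, 0, 0, 1], [0, 0, -0.01, 0, 1], [0, 0, -0.025, 0, 1], [0, 0, -0.05, 0, 1], [0, 0, -0.08, 0, 1], [0, 0, -0.11, 0, 1], [0, 0, -0.11, 0, 1]],
  ],
  force=60,
)

```text
time_s: 6.38
tcp_pos: [488.8, -191.4, 126.7]
tcp_rot: [-2.125, 2.307, -0.011]
wrist_force: [1.1, -0.7, -0.2]
width: 0.168
```

```bash
python3 g.py 484 -190.3 110 -1.656
python3 - <<'E'
from bench import env
from m import *
s=env.capture("scene");crop(s,"s8.png",270,140,140,140,5)
E
```

```text
from [ 488.8 -191.4  126.7] yaw -1.653 q6 1.49 w 0.168 F [ 1.1 -0.7 -0.2] t 6.3833
move [-0.0007  0.005   0.0167] spin 0.0034
```

View pics/s8.png

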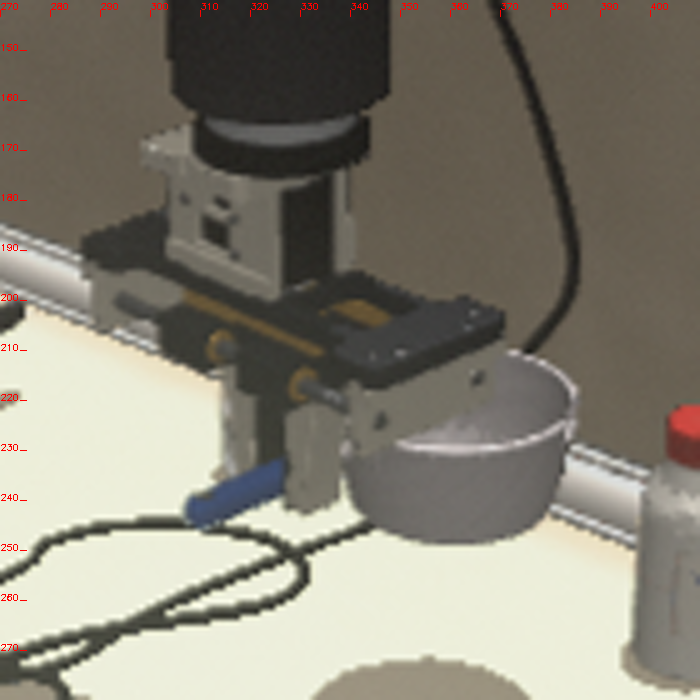

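```bash
python3 g.py 478 40 127 -2.0; python3 g.py 463 281 127 -2.408
```

```text
from [ 487.5 -190.9  124. ] yaw -1.653 q6 1.49 w 0.164 F [-0.3 -0.4 -2.4] t 6.4333
move [-0.2293  0.0285 -0.0032] spin 0.3467
from [ 487.5 -190.9  124. ] yaw -1.653 q6 1.49 w 0.164 F [-0.3 -0.4 -2.4] t 6.4333
move [-0.4683  0.0633 -0.0034] spin 0.7547
```

>>> carry_out(
  rows=[
    [[-0.01, 0.001, 0, 0.02, 1], [-0.03, 0.004, 0, 0.05, 1], [-0.06, 0.008, 0, 0.1, 1], [-0.09, 0.012, 0, 0.15, 1], [-0.12, 0.016, 0, 0.2, 1], [-0.15, 0.02, 0, 0.25, 1], [-0.18, 0.024, 0, 0.3, 1], [-0.21, 0.028, 0, 0.35, 1], [-0.24, 0.032, 0, 0.4, 1], [-0.27, 0.036, 0, 0.45, 1]],
  ],
)

```text
time_s: 7.27
tcp_pos: [470.7, 82.5, 119.7]
tcp_rot: [1.554, -2.729, -0.001]
wrist_force: [0.5, 0.6, -1.5]
width: 0.16
```

```bash
python3 g.py 463 281 120 -2.408
```

```text
from [470.7  82.5 119.7] yaw -2.106 q6 0.45 w 0.16 F [ 0.5  0.6 -1.5] t 7.2667
move [-0.1668  0.1079 -0.0004] spin 0.3016
```

>>> carry_out(
  rows=[
    [[-0.025, 0.016, 0, 0.045, 1], [-0.05, 0.032, 0, 0.09, 1], [-0.075, 0.049, 0, 0.135, 1], [-0.1, 0.065, 0, 0.18, 1], [-0.125, 0.081, 0, 0.225, 1], [-0.145, 0.094, 0, 0.265, 1], [-0.16, 0.103, 0, 0.29, 1], [-0.167, 0.108, 0, 0.302, 1], [-0.167, 0.108, 0, 0.302, 1], [-0.167, 0.108, 0, 0.302, 1]],
  ],
)

```text
time_s: 8.1
tcp_pos: [463.0, 279.6, 119.6]
tcp_rot: [1.131, -2.929, 0.001]
wrist_force: [-0.3, -1.5, -2.9]
width: 0.168
```

```bash
python3 g.py 463 281 120 -2.408;python3 - <<'E'
from bench import env
from m import *
t=env.capture("top");s=env.capture("scene");pickle.dump((t,s),open("n1.pkl","wb"))
crop(t,"t3.png",140,170,150,120,5);crop(s,"s9.png",170,130,140,120,5)
E
```

```text
from [463.  279.6 119.6] yaw -2.405 q6 -0.17 w 0.168 F [-0.3 -1.5 -2.9] t 8.1
move [-0.0009  0.001  -0.0004] spin 0.0034
```

View pics/t3.png

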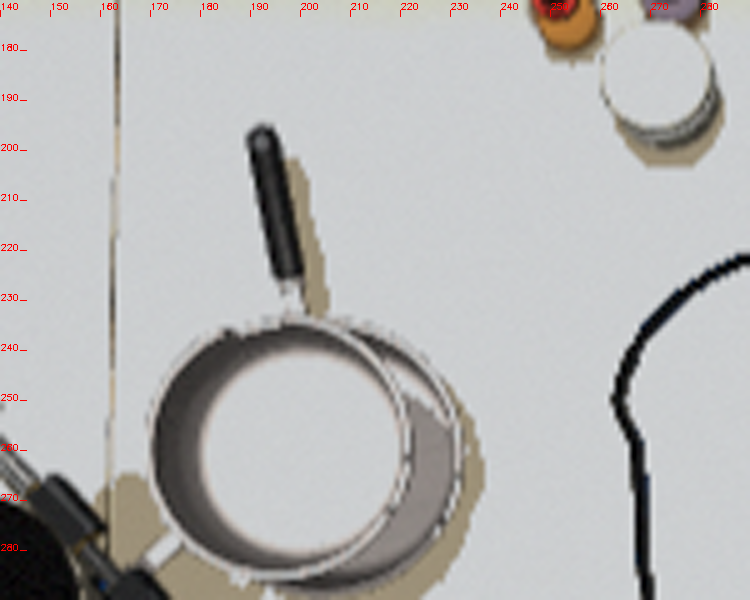

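View pics/s9.png

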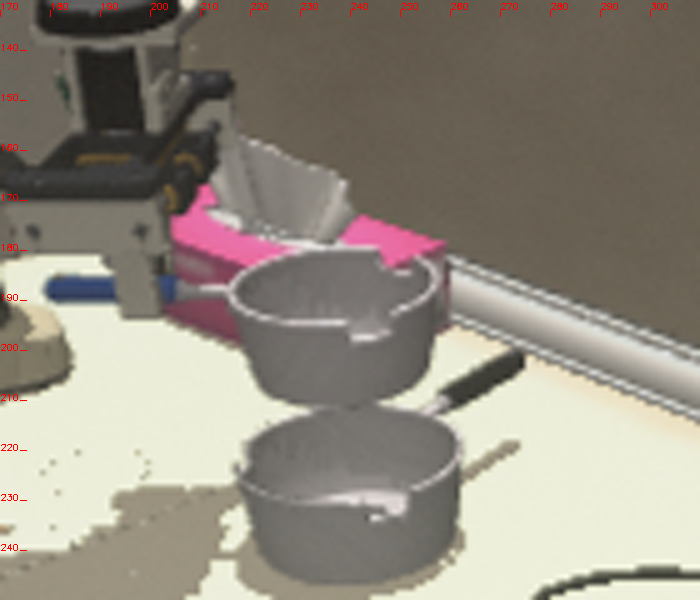

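Run:
```python
from m import *
t,s=pickle.load(open("n1.pkl","rb"));po=pickle.load(open("po.pkl","rb"))
for z in (160,167,172):print(z,back(t,196,259.8,z))
a=po['L'][2]+np.radians(120);yaw=-2.405;print('handle',yaw-np.pi/2+2*np.pi, 'want',a)
for d in(105,107,109):print(d,np.array([463,279.6])-d*np.array([np.cos(yaw-np.pi/2),np.sin(yaw-np.pi/2)]))
print(po['L'])
c=back(t,196,259.8,167)
P2={'L':po['L'],'M':[c[0],c[1],yaw-np.pi/2,110]}
overlay(t,P2,"o4.png",140,170,150,120,5)
for k in P2.values(): k[0]+=1.1;k[1]+=1.1
overlay(s,P2,"o5.png",170,130,140,120,5)
```

```text
160 [532.67114238 200.21994454 160.        ]
167 [532.34843165 198.67138544 167.        ]
172 [532.11792399 197.5652718  172.        ]
handle 2.30738898038469 want 2.305550841014865
105 [533.53561733 201.820011  ]
107 [534.87915289 200.3384874 ]
109 [536.22268846 198.8569638 ]
[5.33417313e+02 2.01101923e+02 2.11155739e-01]
```

View pics/o4.png

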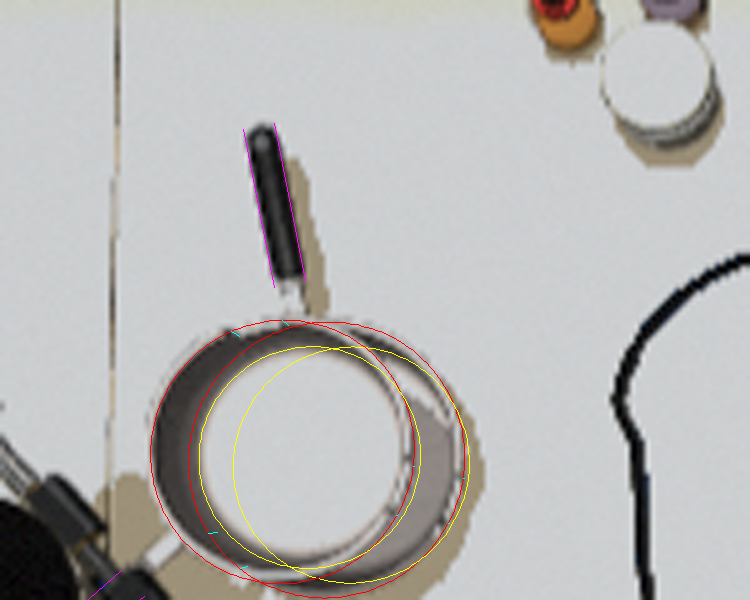

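View pics/o5.png

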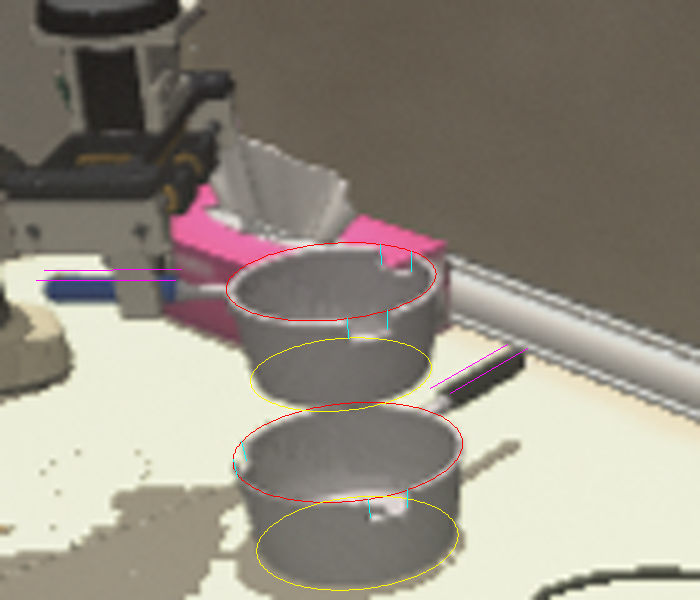

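```bash
python3 g.py 464 281.5 35 -2.407
```

```text
from [463.3 279.  120. ] yaw -2.406 q6 -0.17 w 0.165 F [-0.5 -0.7 -1.6] t 8.2
move [-0.0023  0.0014  0.085 ] spin 0.0012
```

>>> carry_out(
  rows=[
    [[-0.001, 0.001, 0.01, 0, 1], [-0.002, 0.001, 0.025, 0, 1], [-0.002, 0.001, 0.04, 0, 1], [-0.002, 0.001, 0.055, 0, 1], [-0.002, 0.001, 0.067, 0, 1], [-0.002, 0.001, 0.077, 0, 1], [-0.002, 0.001, 0.083, 0, 1], [-0.002, 0.001, 0.085, 0, 1], [-0.002, 0.001, 0.085, 0, 1]],
  ],
)

```text
time_s: 8.95
tcp_pos: [464.5, 281.8, 35.0]
tcp_rot: [1.13, -2.931, 0.001]
wrist_force: [0.5, -1.2, -0.4]
width: 0.164
```

```bash
python3 g.py 464 281.5 13.5 -2.407;python3 - <<'E'
from bench import env
from m import *
t=env.capture("top");s=env.capture("scene");pickle.dump((t,s),open("n2.pkl","wb"))
crop(t,"t4.png",140,190,150,110,5);crop(s,"s10.png",170,150,140,110,5)
E
```

```text
from [464.5 281.8  35. ] yaw -2.406 q6 -0.17 w 0.164 F [ 0.5 -1.2 -0.4] t 8.95
move [0.0005 0.0001 0.0215] spin 0.0012
```

View pics/t4.png

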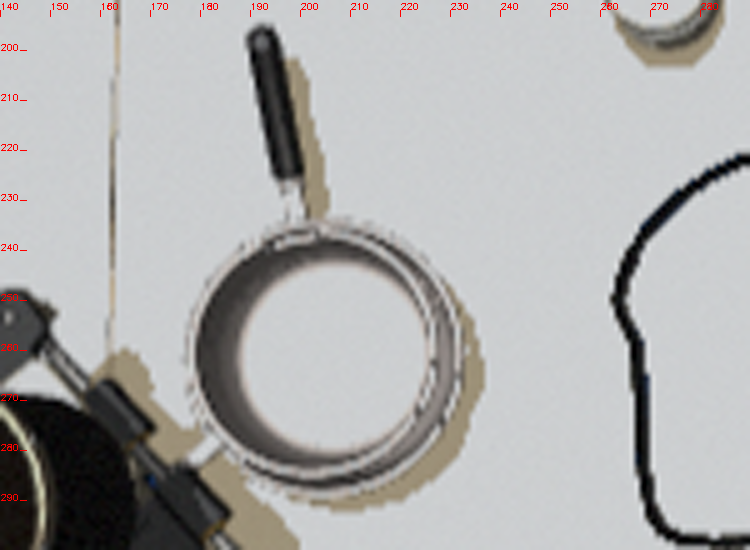

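View pics/s10.png

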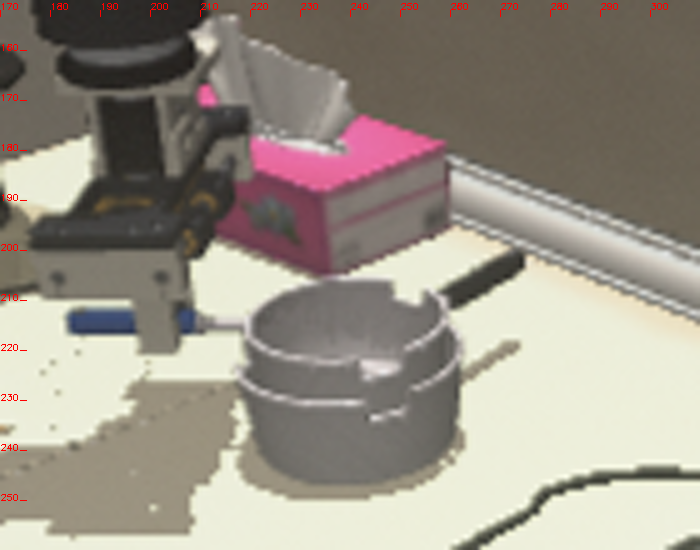

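Run:
```python
from m import *
t,s=pickle.load(open("n2.pkl","rb"));po=pickle.load(open("po.pkl","rb"))
overlay(t,{'M':[*po['L'][:2],po['L'][2]+np.radians(120),24.5]},"o6.png",140,190,150,110,5)
P=po['L'][:2]+1
overlay(s,{'M':[*P,po['L'][2]+np.radians(120),24.5]},"o7.png",170,150,140,110,5)
```

```text
(no output)
```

View pics/o6.png

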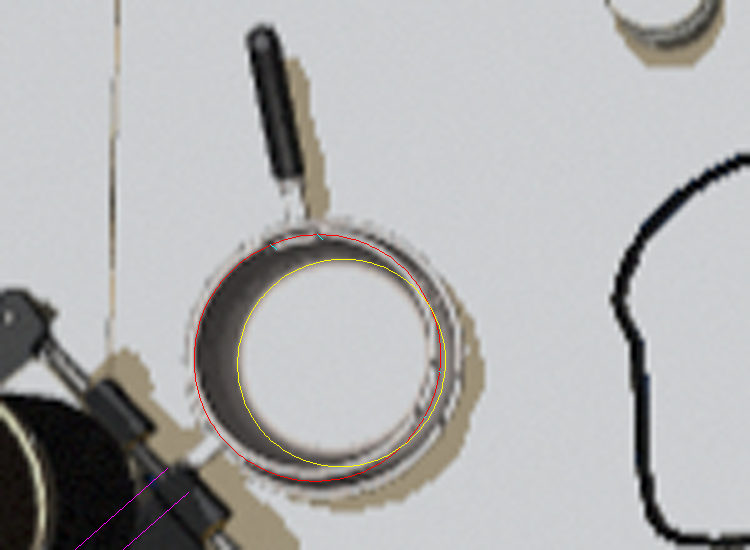

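View pics/o7.png

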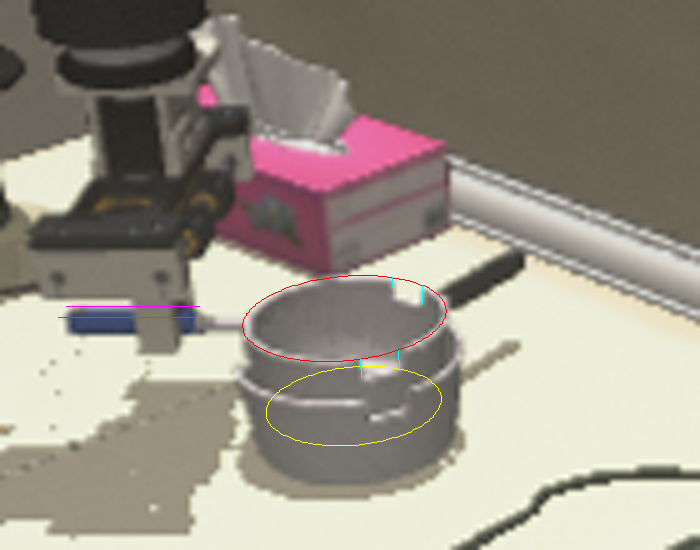

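>>> carry_out(
  rows=[
    [[0, 0, 0.004, 0, 1], [0, 0, 0.008, 0, 1], [0, 0, 0.012, 0, 1], [0, 0, 0.015, 0, 1], [0, 0, 0.017, 0, 1], [0, 0, 0.018, 0, 1], [0, 0, 0.018, 0, 1]],
  ],
)

```text
time_s: 9.63
tcp_pos: [464.3, 282.0, 17.1]
tcp_rot: [1.13, -2.931, 0.001]
wrist_force: [-0.2, 0.3, -1.7]
width: 0.162
```

>>> carry_out(
  rows=[
    [[0, 0, 0.001, 0, 1], [0, 0, 0.002, 0, 1], [0, 0, 0.002, 0, 1]],
  ],
)

```text
time_s: 9.88
tcp_pos: [464.5, 282.2, 15.3]
tcp_rot: [1.13, -2.931, 0.0]
wrist_force: [0.3, 0.7, -1.2]
width: 0.165
```

```bash
python3 g.py 464 281.5 13.5 -2.407;python3 - <<'E'
from bench import env
from m import *
s=env.capture("scene");print(env.sense()['wrist_force'])
crop(s,"s11.png",170,150,140,110,5)
E
```

```text
from [464.5 282.2  15.3] yaw -2.406 q6 -0.17 w 0.165 F [ 0.3  0.7 -1.2] t 9.8833
move [ 0.0008 -0.0002  0.0018] spin 0.0014
[-0.09894642 -0.51475906 -0.85487699]
```

View pics/s11.png

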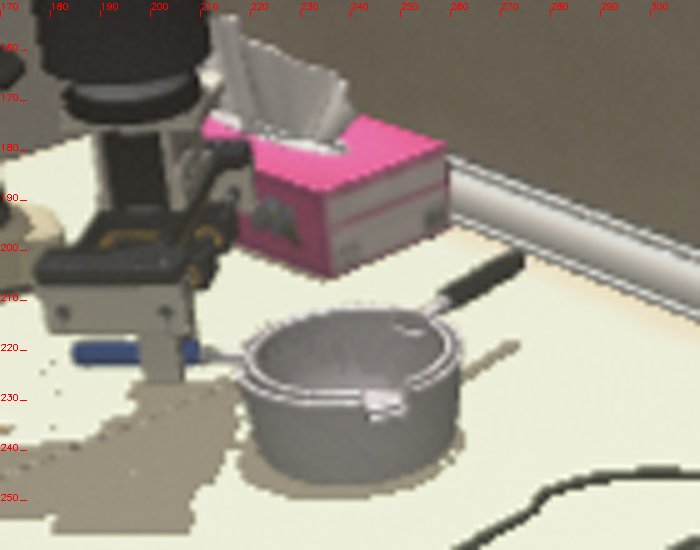

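Nearly level with the large rim. I'll go down in fine steps, watching the wrist force for contact.

>>> carry_out(
  rows=[
    [[0, 0, 0.001, 0, 1], [0, 0, 0.001, 0, 1], [0, 0, 0.001, 0, 1]],
  ],
)

```text
time_s: 10.18
tcp_pos: [464.6, 282.2, 14.5]
tcp_rot: [-1.13, 2.931, -0.0]
wrist_force: [-0.4, -0.1, -1.3]
width: 0.163
```

>>> carry_out(
  rows=[
    [[0, 0, 0.001, 0, 1], [0, 0, 0.001, 0, 1], [0, 0, 0.001, 0, 1]],
  ],
)

```text
time_s: 10.43
tcp_pos: [464.7, 282.4, 13.7]
tcp_rot: [-1.13, 2.931, 0.0]
wrist_force: [-1.6, 1.2, 3.5]
width: 0.161
```

>>> carry_out(
  rows=[
    [[0, 0, 0.001, 0, 1], [0, 0, 0.001, 0, 1], [0, 0, 0.001, 0, 1]],
  ],
)

```text
time_s: 10.68
tcp_pos: [464.8, 282.7, 13.2]
tcp_rot: [-1.13, 2.93, 0.001]
wrist_force: [-3.1, 0.3, 7.5]
width: 0.163
```

>>> carry_out(
  rows=[
    [[0, 0, -0.001, 0, 1], [0, 0, -0.001, 0, 0], [0, 0, -0.001, 0, 0], [0, 0, -0.001, 0, 0], [0, 0, -0.001, 0, 0], [0, 0, -0.001, 0, 0], [0, 0, -0.001, 0, 0]],
  ],
)

```text
time_s: 11.27
tcp_pos: [464.4, 282.1, 13.3]
tcp_rot: [1.13, -2.931, 0.0]
wrist_force: [-0.3, 0.2, 0.1]
width: 0.488
```

```bash
python3 g.py 464 281.5 13.5 -2.407;python3 - <<'E'
from bench import env
from m import *
s=env.capture("scene");t=env.capture("top")
crop(s,"s12.png",170,150,140,110,5);crop(t,"t5.png",140,190,150,110,5)
E
```

```text
from [464.4 282.1  13.3] yaw -2.406 q6 -0.17 w 0.488 F [-0.3  0.2  0.1] t 11.2667
move [ 0.0007 -0.0001 -0.0002] spin 0.0013
```

View pics/s12.png

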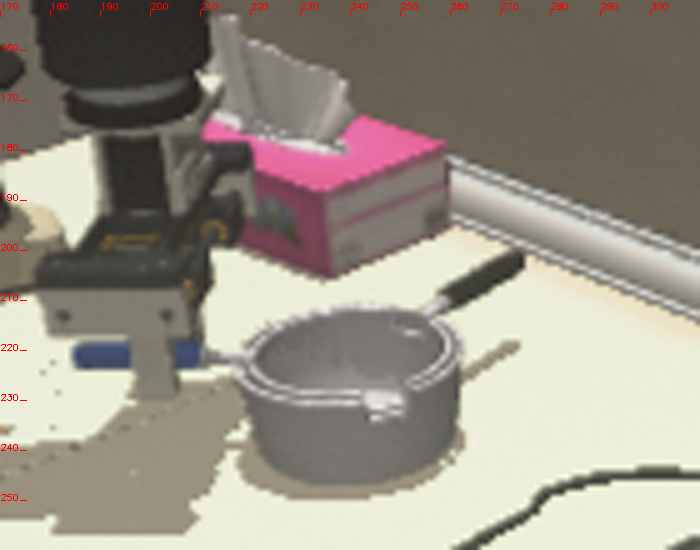

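View pics/t5.png

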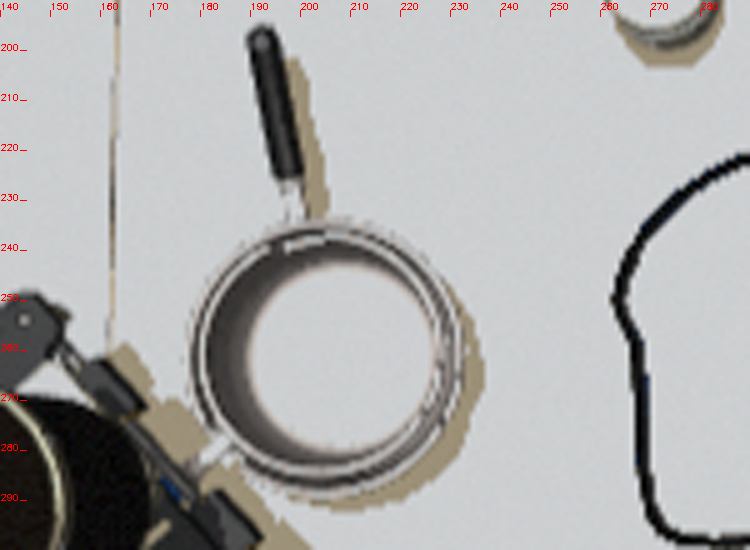

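>>> carry_out(
  rows=[
    [[0, 0, -0.02, 0, 0], [0, 0, -0.05, 0, -0.2], [0, 0, -0.09, 0, -0.2], [0, 0, -0.12, 0, -0.2], [0, 0, -0.12, 0, -0.2]],
  ],
)

```text
time_s: 11.78
tcp_pos: [467.6, 284.7, 140.3]
tcp_rot: [-1.128, 2.921, 0.005]
wrist_force: [1.2, 1.3, 0.4]
width: 0.594
```

```bash
python3 g.py 447 -355.8 120 -1.902;python3 - <<'E'
from bench import env
from m import *
s=env.capture("scene");t=env.capture("top")
crop(s,"s13.png",170,150,140,110,5);crop(t,"t6.png",140,190,150,110,5)
E
```

```text
from [467.6 284.7 140.3] yaw -2.404 q6 -0.17 w 0.594 F [1.2 1.3 0.4] t 11.7833
move [ 0.446  -0.4604  0.0158] spin -0.5024
```

View pics/s13.png

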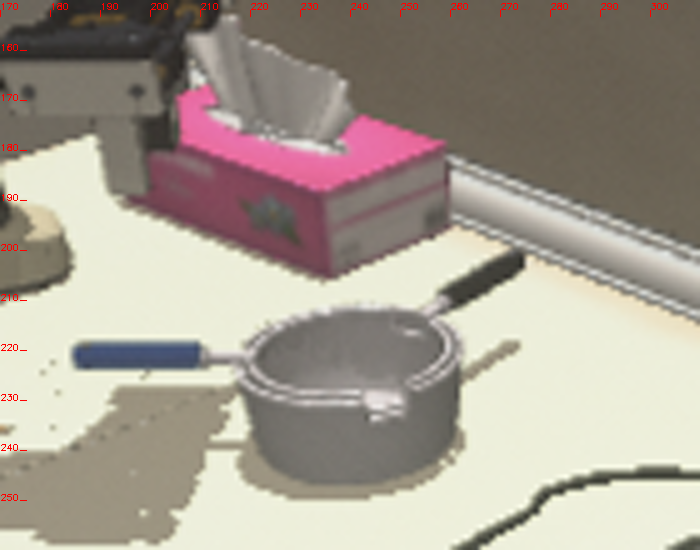

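The medium pan is seated cleanly: rims level and the blue handle in the left slot. Next is the small pan.

>>> carry_out(
  rows=[
    [[0.446, -0.46, 0, -0.2, -0.2], [0.446, -0.46, 0, -0.3, -0.2], [0.446, -0.46, 0, -0.4, -0.2], [0.446, -0.46, 0, -0.5, -0.2], [0.446, -0.46, 0, -0.5, -0.2], [0.446, -0.46, 0, -0.5, -0.2], [0.446, -0.46, 0, -0.5, -0.2], [0.446, -0.46, 0, -0.5, -0.2], [0.446, -0.46, 0, -0.5, -0.2], [0.446, -0.46, 0, -0.5, -0.2]],
  ],
)

```text
time_s: 12.72
tcp_pos: [449.1, -132.4, 132.5]
tcp_rot: [1.82, -2.559, -0.002]
wrist_force: [1.6, -0.1, -0.9]
width: 0.6
```

```bash
python3 g.py 447 -355.8 120 -1.902
```

```text
from [ 449.1 -132.4  132.5] yaw -1.905 q6 1.1 w 0.6 F [ 1.6 -0.1 -0.9] t 12.7167
move [ 0.2117 -0.0714  0.0125] spin -0.0033
```

>>> carry_out(
  rows=[
    [[0.211, -0.071, 0, 0, -0.2], [0.211, -0.071, 0, 0, -0.2], [0.211, -0.071, 0, 0, -0.2], [0.211, -0.071, 0, 0, -0.2], [0.211, -0.071, 0, 0, -0.2], [0.211, -0.071, 0.02, 0, -0.2], [0.211, -0.071, 0.05, 0, -0.2], [0.211, -0.071, 0.07, 0, -0.2], [0.211, -0.071, 0.07, 0, -0.2], [0.211, -0.071, 0.07, 0, -0.2]],
  ],
)

```text
time_s: 13.55
tcp_pos: [446.7, -352.8, 61.7]
tcp_rot: [1.818, -2.558, -0.006]
wrist_force: [-0.0, -0.5, 0.7]
width: 0.598
```

```bash
python3 g.py 447 -355.8 4 -1.902;python3 - <<'E'
from bench import env
from m import *
s=env.capture("scene");t=env.capture("top");pickle.dump((t,s),open("n3.pkl","wb"))
crop(s,"s14.png",310,210,140,130,5)
E
```

```text
from [ 446.7 -352.8   61.7] yaw -1.906 q6 1.56 w 0.598 F [-0.  -0.5  0.7] t 13.55
move [ 0.0027 -0.0015  0.0577] spin -0.0038
```

View pics/s14.png

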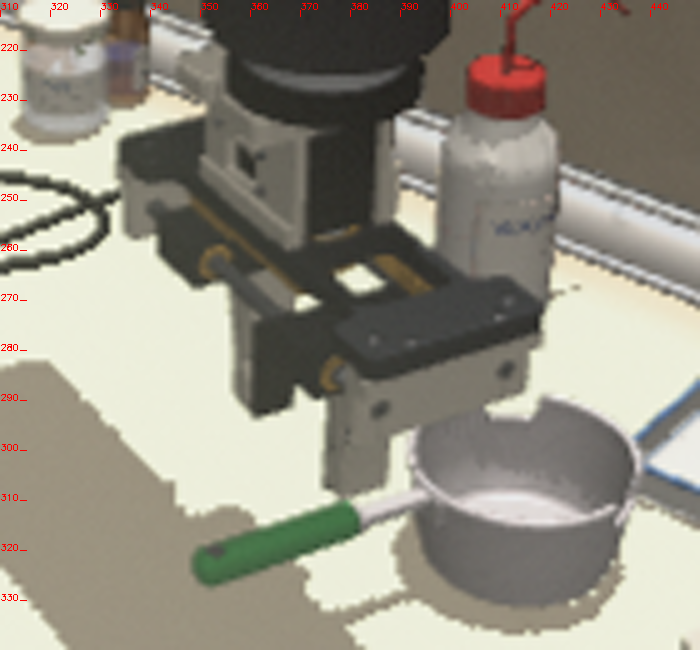

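>>> carry_out(
  rows=[
    [[0.002, -0.001, 0.02, 0, -0.2], [0.002, -0.001, 0.04, 0, -0.2], [0.002, -0.001, 0.053, 0, -0.2], [0.002, -0.001, 0.053, 0, -0.2], [0.002, -0.001, 0.053, 0, -0.2]],
  ],
  force=20,
)

```text
time_s: 14.07
tcp_pos: [449.3, -355.4, 11.5]
tcp_rot: [-1.821, 2.559, -0.001]
wrist_force: [0.6, -0.3, 0.6]
width: 0.6
```

```bash
python3 g.py 447 -355.8 7.5 -1.902;python3 - <<'E'
from bench import env
from m import *
s=env.capture("scene")
crop(s,"s15.png",310,210,140,130,5)
E
```

```text
from [ 449.3 -355.4   11.5] yaw -1.905 q6 1.56 w 0.6 F [ 0.6 -0.3  0.6] t 14.0667
move [0.0012 0.002  0.004 ] spin -0.0026
```

View pics/s15.png

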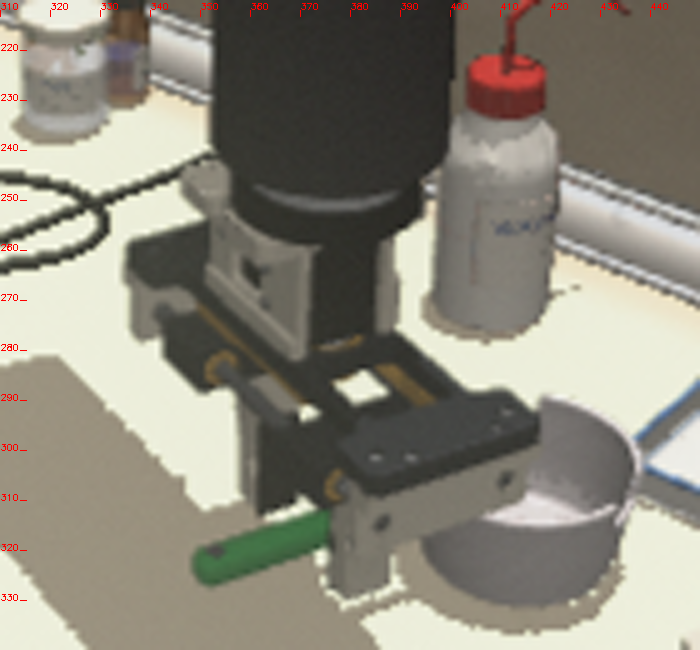

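>>> carry_out(
  rows=[
    [[0.001, 0.002, 0.003, 0, -0.2], [0.001, 0.002, 0.003, 0, 1], [0.001, 0.002, 0.003, 0, 1], [0.001, 0.002, 0.003, 0, 1], [0.001, 0.002, 0.003, 0, 1], [0.001, 0.002, 0.003, 0, 1], [0.001, 0.002, 0.003, 0, 1], [0.001, 0.002, 0.003, 0, 1], [0.001, 0.002, 0.003, 0, 1], [0.001, 0.002, 0.003, 0, 1]],
  ],
)

```text
time_s: 14.95
tcp_pos: [446.3, -355.7, 7.5]
tcp_rot: [1.82, -2.56, 0.0]
wrist_force: [-0.5, 0.6, -0.1]
width: 0.166
```

>>> carry_out(
  rows=[
    [[0, 0, 0, 0, 1], [0, 0, 0, 0, 1], [0, 0, 0, 0, 1]],
  ],
  force=60,
)

```text
time_s: 15.2
tcp_pos: [446.4, -355.7, 7.5]
tcp_rot: [1.82, -2.56, 0.0]
wrist_force: [-0.1, -0.2, 0.8]
width: 0.165
```

```bash
python3 g.py 447 -355.8 7.5 -1.902;python3 - <<'E'
from bench import env
from m import *
s=env.capture("scene")
crop(s,"s16.png",310,210,140,130,5)
E
```

```text
from [ 446.4 -355.7    7.5] yaw -1.906 q6 1.57 w 0.165 F [-0.1 -0.2  0.8] t 15.2
move [-0.0001 -0.0006 -0.    ] spin -0.0036
```

View pics/s16.png

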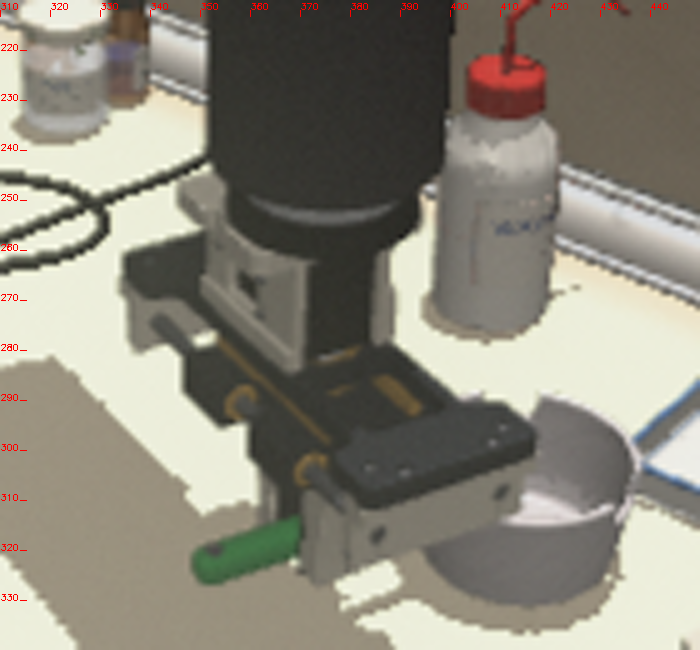

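>>> carry_out(
  rows=[
    [[0, 0, -0.01, 0, 1], [0, 0, -0.025, 0, 1], [0, 0, -0.05, 0, 1], [0, 0, -0.08, 0, 1], [0, 0, -0.11, 0, 1], [0, 0, -0.115, 0, 1], [0, 0, -0.115, 0, 1]],
  ],
)

```text
time_s: 15.83
tcp_pos: [447.7, -356.2, 125.5]
tcp_rot: [-1.819, 2.558, -0.007]
wrist_force: [0.0, 0.5, -2.5]
width: 0.163
```

```bash
python3 g.py 502 99 122 -0.312;python3 - <<'E'
from bench import env
from m import *
s=env.capture("scene")
crop(s,"s17.png",310,170,140,130,5)
E
```

```text
from [ 447.7 -356.2  125.5] yaw -1.905 q6 1.57 w 0.163 F [ 0.   0.5 -2.5] t 15.8333
move [-0.4478  0.0982  0.0029] spin -1.5934
```

View pics/s17.png

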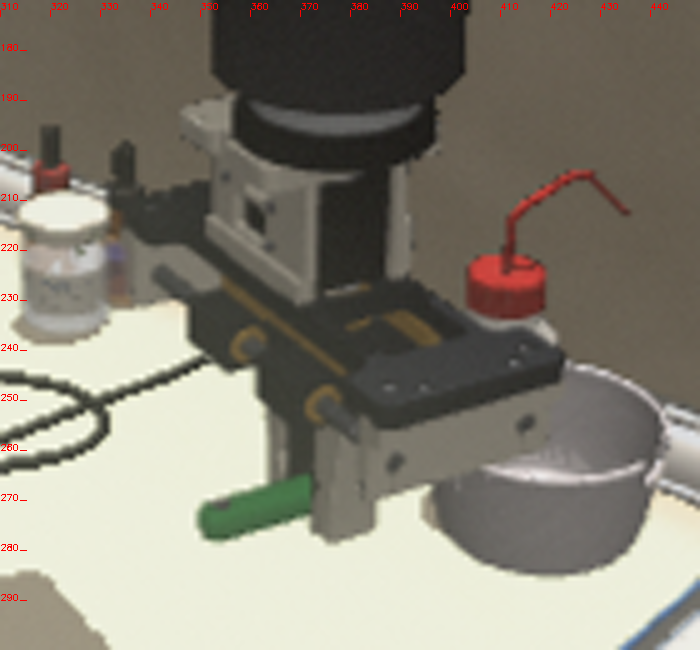

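>>> carry_out(
  rows=[
    [[-0.01, 0.002, 0, -0.03, 1], [-0.03, 0.006, 0, -0.1, 1], [-0.055, 0.012, 0, -0.19, 1], [-0.083, 0.018, 0, -0.29, 1], [-0.111, 0.024, 0, -0.39, 1], [-0.139, 0.03, 0, -0.49, 1], [-0.167, 0.037, 0, -0.59, 1], [-0.195, 0.043, 0, -0.69, 1], [-0.223, 0.049, 0, -0.79, 1], [-0.251, 0.055, 0, -0.89, 1]],
  ],
)

```text
time_s: 16.72
tcp_pos: [475.4, -98.9, 120.9]
tcp_rot: [2.748, -1.518, -0.004]
wrist_force: [1.5, -0.4, -0.8]
width: 0.162
```

```bash
python3 g.py 502 99 122 -0.312
```

```text
from [475.4 -98.9 120.9] yaw -1.01 q6 1.93 w 0.162 F [ 1.5 -0.4 -0.8] t 16.7167
move [-0.1533 -0.1279 -0.0012] spin -0.6975
```

>>> carry_out(
  rows=[
    [[-0.022, -0.018, 0, -0.1, 1], [-0.043, -0.036, 0, -0.2, 1], [-0.065, -0.054, 0, -0.3, 1], [-0.087, -0.072, 0, -0.4, 1], [-0.109, -0.091, 0, -0.5, 1], [-0.129, -0.107, 0, -0.59, 1], [-0.144, -0.12, 0, -0.66, 1], [-0.152, -0.126, 0, -0.69, 1], [-0.153, -0.128, 0, -0.697, 1], [-0.153, -0.128, 0, -0.697, 1]],
  ],
)

```text
time_s: 17.55
tcp_pos: [504.2, 97.1, 121.3]
tcp_rot: [3.101, -0.497, -0.003]
wrist_force: [-0.4, -0.8, -1.5]
width: 0.166
```

>>> carry_out(
  rows=[
    [[0, 0, 0, 0, 1], [0, 0, 0, 0, 1]],
  ],
)

```text
time_s: 17.72
tcp_pos: [504.5, 96.0, 122.0]
tcp_rot: [3.101, -0.501, -0.001]
wrist_force: [-1.6, -0.5, -0.6]
width: 0.165
```

```bash
python3 g.py 502 99 122 -0.312;python3 - <<'E'
from bench import env
from m import *
t=env.capture("top");s=env.capture("scene");pickle.dump((t,s),open("n4.pkl","wb"))
crop(t,"t7.png",140,180,150,120,5);crop(s,"s18.png",170,130,140,120,5)
E
```

```text
from [504.5  96.  122. ] yaw -0.32 q6 2.25 w 0.165 F [-1.6 -0.5 -0.6] t 17.7167
move [-0.0033 -0.0021  0.    ] spin -0.0083
```

View pics/t7.png

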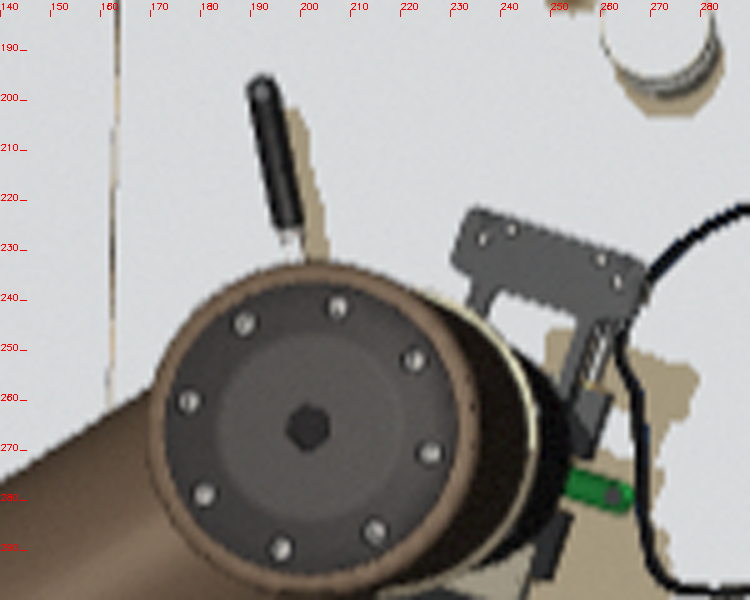

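View pics/s18.png

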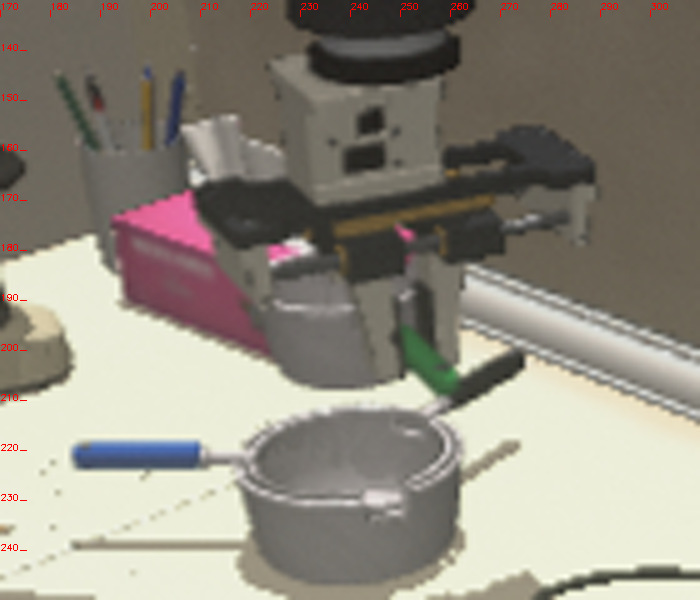

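Run:
```python
from m import *
t,s=pickle.load(open("n4.pkl","rb"));po=pickle.load(open("po.pkl","rb"))
h=-.32-np.pi/2
c=np.array([504.5,96])-109*np.array([np.cos(h),np.sin(h)]);print(c)
L=po['L'].copy();L[:2]+=1.1
overlay(s,{'S':[*c,h,114.5],'L':L,'M':[*L[:2],L[2]+np.radians(120),3]},"o8.png",170,130,140,120,5)
```

```text
[538.78775511 199.46666057]
```

View pics/o8.png

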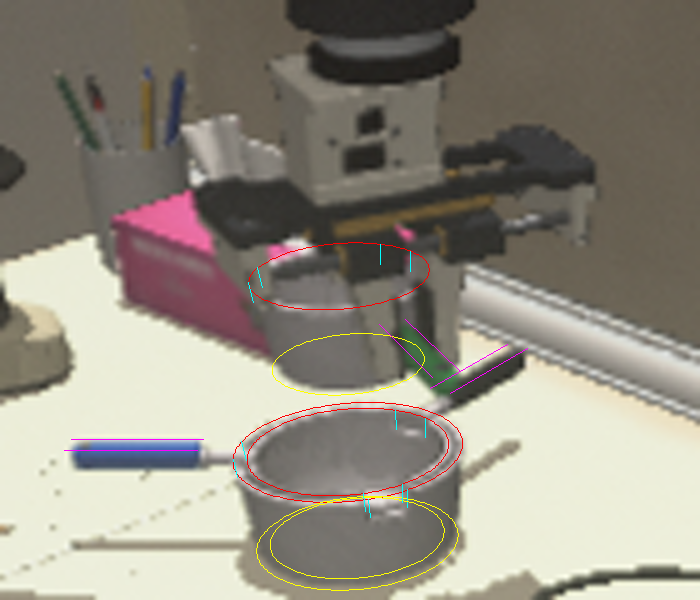

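```bash
python3 g.py 501.5 99 36 -0.312
```

```text
from [504.8  96.1 122.3] yaw -0.32 q6 2.25 w 0.163 F [-0.5 -0.2 -1.6] t 17.8167
move [-0.004  -0.0017  0.0863] spin -0.0082
```

>>> carry_out(
  rows=[
    [[-0.002, -0.001, 0.004, -0.004, 1], [-0.004, -0.002, 0.015, -0.008, 1], [-0.004, -0.002, 0.03, -0.008, 1], [-0.004, -0.002, 0.043, -0.008, 1], [-0.004, -0.002, 0.05, -0.008, 1], [-0.004, -0.002, 0.05, -0.008, 1], [-0.004, -0.002, 0.05, -0.008, 1]],
  ],
)

```text
time_s: 18.4
tcp_pos: [501.8, 99.8, 72.4]
tcp_rot: [3.103, -0.486, -0.001]
wrist_force: [0.9, -0.4, -0.8]
width: 0.166
```

```bash
python3 g.py 501.5 99 36 -0.312;python3 - <<'E'
from bench import env
from m import *
t=env.capture("top");s=env.capture("scene");pickle.dump((t,s),open("n5.pkl","wb"))
crop(t,"t8.png",140,180,150,120,5);crop(s,"s19.png",170,150,140,110,5)
E
```

```text
from [501.8  99.8  72.4] yaw -0.311 q6 2.25 w 0.166 F [ 0.9 -0.4 -0.8] t 18.4
move [0.     0.0009 0.0364] spin 0.0012
```

View pics/s19.png

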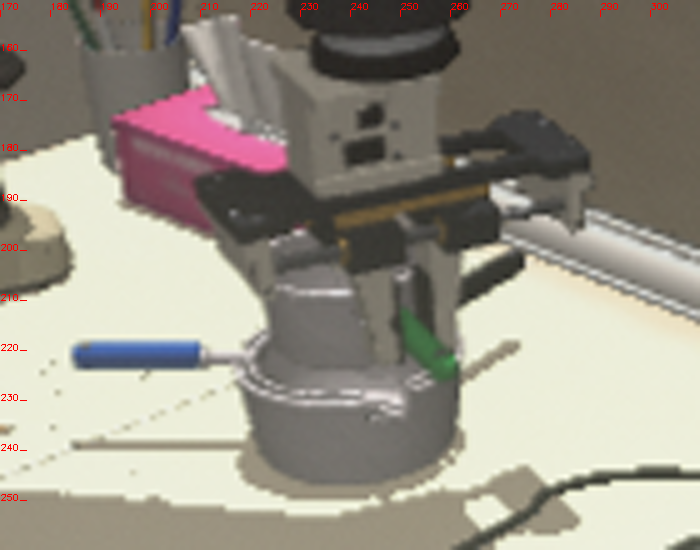

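View pics/t8.png

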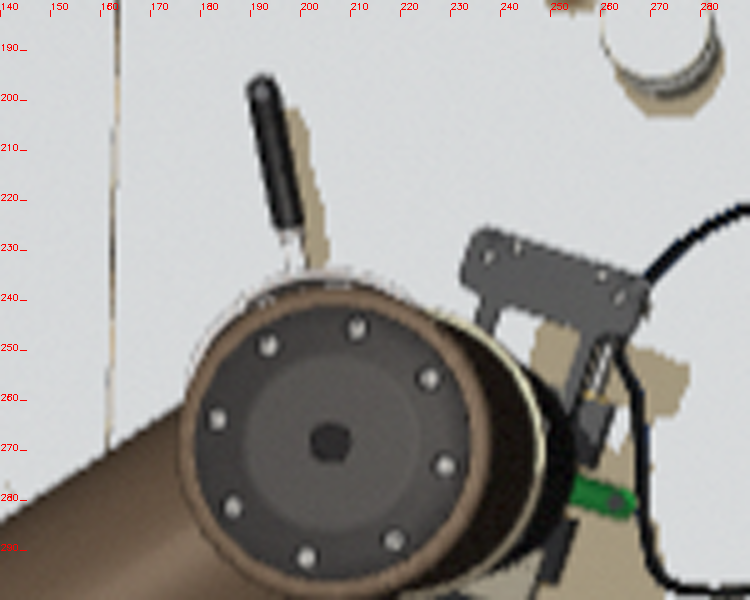

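Run:
```python
from m import *
t,s=pickle.load(open("n5.pkl","rb"));po=pickle.load(open("po.pkl","rb"))
h=-.311-np.pi/2
L=po['L'].copy();L[:2]+=1.1
c=np.array([501.8,99.8])-109*np.array([np.cos(h),np.sin(h)]);print(c,L)
overlay(s,{'S':[*c,h,65],'M':[*L[:2],L[2]+np.radians(120),3]},"o9.png",170,150,140,110,5)
```

```text
[535.15517909 203.57105583] [5.34517313e+02 2.02201923e+02 2.11155739e-01]
```

View pics/o9.png

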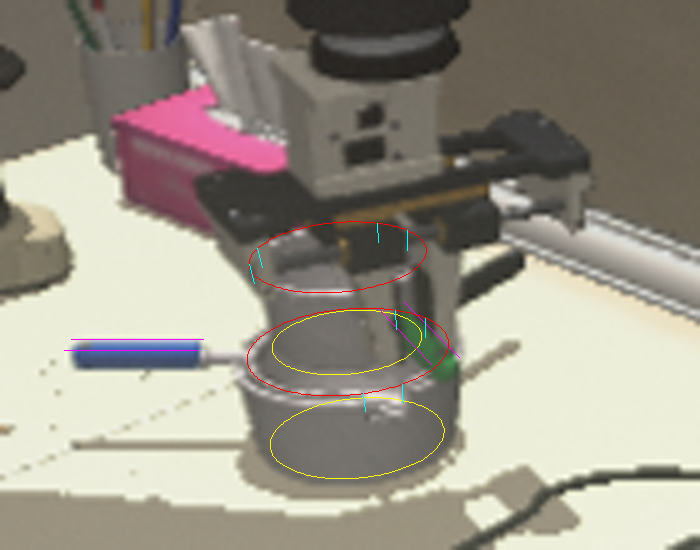

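>>> carry_out(
  rows=[
    [[0, 0.001, 0.006, 0, 1], [0, 0.001, 0.014, 0, 1], [0, 0.001, 0.022, 0, 1], [0, 0.001, 0.03, 0, 1], [0, 0.001, 0.037, 0, 1], [0, 0.001, 0.042, 0, 1], [0, 0.001, 0.045, 0, 1], [0, 0.001, 0.045, 0, 1], [0, 0.001, 0.045, 0, 1]],
  ],
)

```text
time_s: 19.25
tcp_pos: [501.6, 99.2, 27.3]
tcp_rot: [3.104, -0.486, -0.0]
wrist_force: [0.3, 0.8, -1.5]
width: 0.166
```

```bash
python3 g.py 501.5 99 13.5 -0.312;python3 - <<'E'
from bench import env
from m import *
t=env.capture("top");s=env.capture("scene");pickle.dump((t,s),open("n6.pkl","wb"))
crop(t,"t9.png",140,180,150,120,5);crop(s,"s20.png",200,180,100,80,7)
E
```

```text
from [501.6  99.2  27.3] yaw -0.31 q6 2.25 w 0.166 F [ 0.3  0.8 -1.5] t 19.25
move [-0.      0.0002  0.0138] spin 0.0015
```

View pics/s20.png

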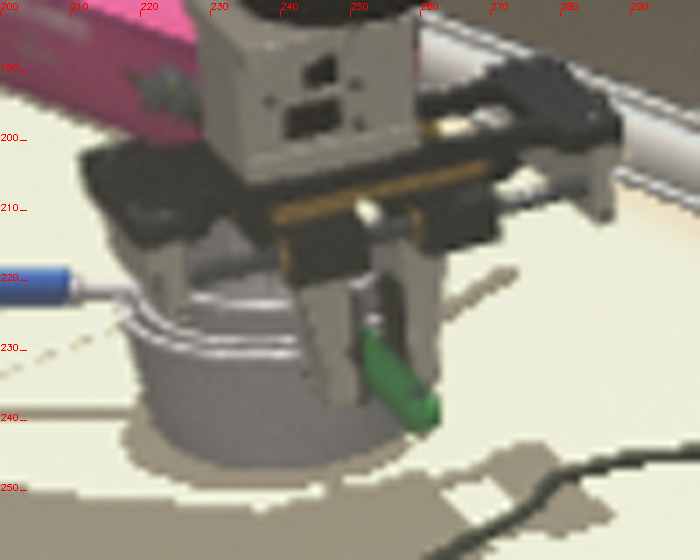

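View pics/t9.png

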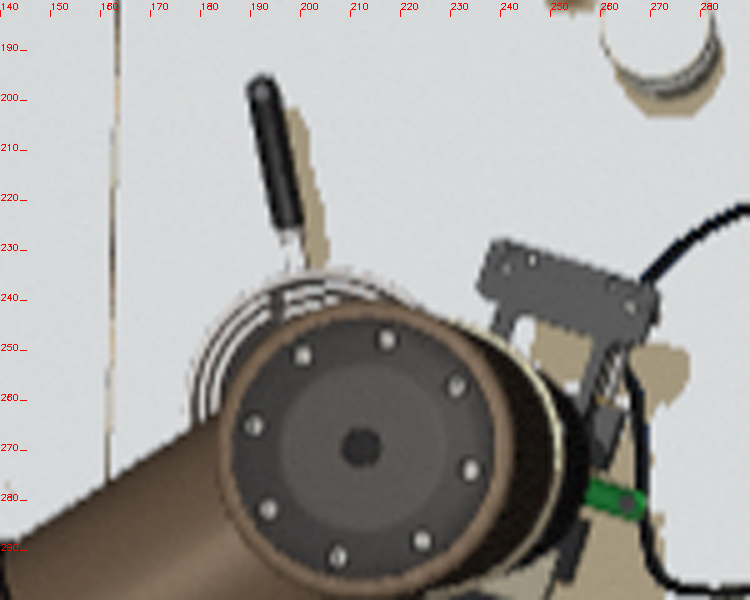

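>>> carry_out(
  rows=[
    [[0, 0, 0.003, 0, 1], [0, 0, 0.006, 0, 1], [0, 0, 0.009, 0, 1], [0, 0, 0.01, 0, 1], [0, 0, 0.01, 0, 1]],
  ],
)

```text
time_s: 19.77
tcp_pos: [501.2, 99.0, 17.0]
tcp_rot: [3.103, -0.486, -0.001]
wrist_force: [0.3, -0.9, -1.3]
width: 0.162
```

>>> carry_out(
  rows=[
    [[0, 0, 0.001, 0, 1], [0, 0, 0.002, 0, 1], [0, 0, 0.002, 0, 1]],
  ],
)

```text
time_s: 20.02
tcp_pos: [501.4, 99.1, 15.3]
tcp_rot: [3.104, -0.486, -0.0]
wrist_force: [0.3, 0.0, -0.6]
width: 0.162
```

```bash
python3 g.py 501.5 99 13.5 -0.312;python3 - <<'E'
from bench import env
from m import *
s=env.capture("scene");t=env.capture("top")
crop(s,"s21.png",200,180,100,80,7);crop(t,"t10.png",140,180,150,120,5)
E
```

```text
from [501.4  99.1  15.3] yaw -0.311 q6 2.25 w 0.162 F [ 0.3  0.  -0.6] t 20.0167
move [0.0001 0.0001 0.0018] spin 0.0014
```

View pics/s21.png

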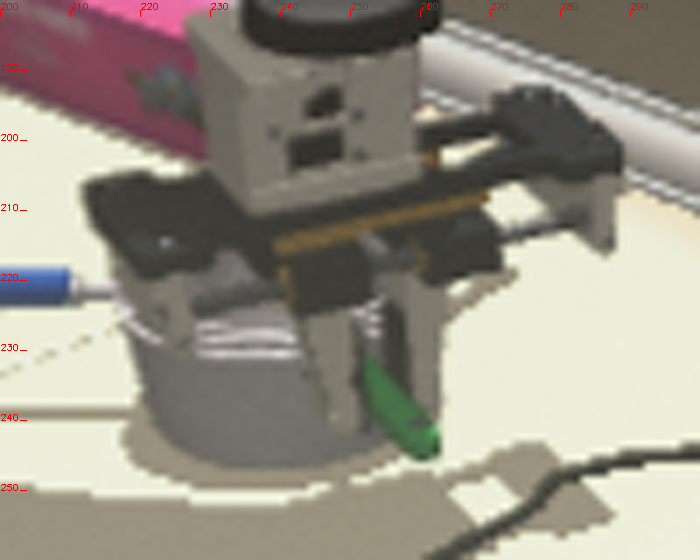

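Going down freely. Fine steps until contact.

>>> carry_out(
  rows=[
    [[0, 0, 0.001, 0, 1], [0, 0, 0.001, 0, 1], [0, 0, 0.001, 0, 1]],
  ],
)

```text
time_s: 20.37
tcp_pos: [501.5, 99.2, 14.4]
tcp_rot: [3.104, -0.486, 0.0]
wrist_force: [0.3, -1.3, -1.7]
width: 0.167
```

>>> carry_out(
  rows=[
    [[0, 0, 0.001, 0, 1], [0, 0, 0.001, 0, 1], [0, 0, 0.001, 0, 1]],
  ],
)

```text
time_s: 20.62
tcp_pos: [501.6, 99.2, 13.5]
tcp_rot: [-3.104, 0.486, -0.0]
wrist_force: [-0.6, -1.0, -1.1]
width: 0.164
```

>>> carry_out(
  rows=[
    [[0, 0, 0.001, 0, 1], [0, 0, 0.001, 0, 1], [0, 0, 0.001, 0, 1]],
  ],
)

```text
time_s: 20.87
tcp_pos: [501.7, 99.0, 12.9]
tcp_rot: [3.104, -0.486, 0.001]
wrist_force: [-1.0, -1.6, 4.6]
width: 0.166
```

>>> carry_out(
  rows=[
    [[0, 0, 0.0005, 0, 1], [0, 0, 0.0005, 0, 1], [0, 0, 0.0005, 0, 1]],
  ],
)

```text
time_s: 21.12
tcp_pos: [501.7, 98.8, 12.5]
tcp_rot: [3.104, -0.486, 0.001]
wrist_force: [-2.1, -3.2, 7.0]
width: 0.164
```

>>> carry_out(
  rows=[
    [[0, 0, -0.001, 0, 1], [0, 0, -0.001, 0, -0.1], [0, 0, -0.001, 0, -0.1], [0, 0, -0.001, 0, -0.1], [0, 0, -0.001, 0, -0.1], [0, 0, -0.001, 0, -0.1], [0, 0, -0.001, 0, -0.1], [0, 0, -0.001, 0, -0.1]],
  ],
)

```text
time_s: 21.78
tcp_pos: [501.5, 99.2, 12.9]
tcp_rot: [3.104, -0.486, -0.0]
wrist_force: [0.9, 0.5, 0.3]
width: 0.54
```

>>> carry_out(
  rows=[
    [[0, 0, -0.02, 0, -0.1], [0, 0, -0.05, 0, -0.1], [0, 0, -0.09, 0, -0.1], [0, 0, -0.13, 0, -0.1], [0, 0.04, -0.17, 0, -0.1], [0, 0.08, -0.17, 0, -0.1], [0, 0.08, -0.17, 0, -0.1]],
  ],
)

```text
time_s: 22.37
tcp_pos: [476.5, 20.8, 185.8]
tcp_rot: [-3.102, 0.486, -0.006]
wrist_force: [0.2, 0.2, -1.3]
width: 0.55
```

```bash
python3 g.py 450 -150 190 -0.312;python3 - <<'E'
from bench import env
from m import *
t=env.capture("top");s=env.capture("scene");pickle.dump((t,s),open("n7.pkl","wb"))
crop(t,"t11.png",140,180,150,120,5);crop(s,"s22.png",170,150,140,110,5)
E
```

```text
from [476.5  20.8 185.8] yaw -0.311 q6 2.37 w 0.55 F [ 0.2  0.2 -1.3] t 22.3667
move [ 0.027   0.1707 -0.0046] spin 0.0013
```

View pics/t11.png

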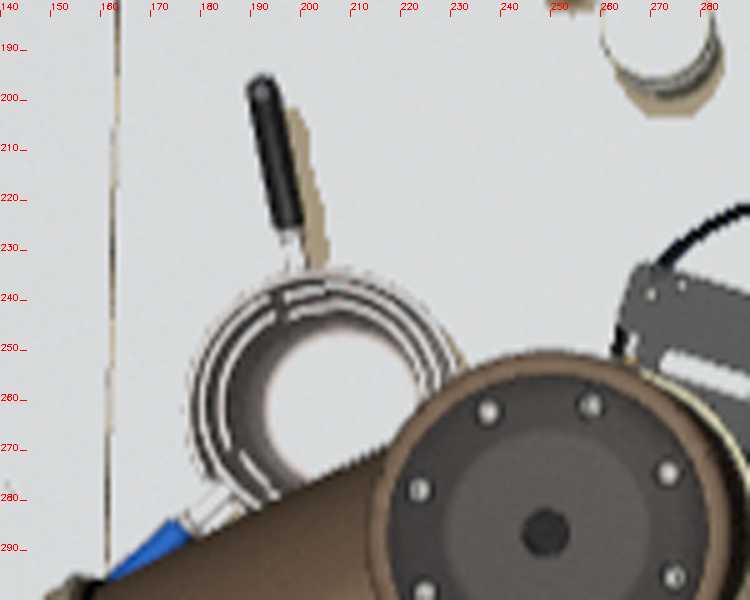

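View pics/s22.png

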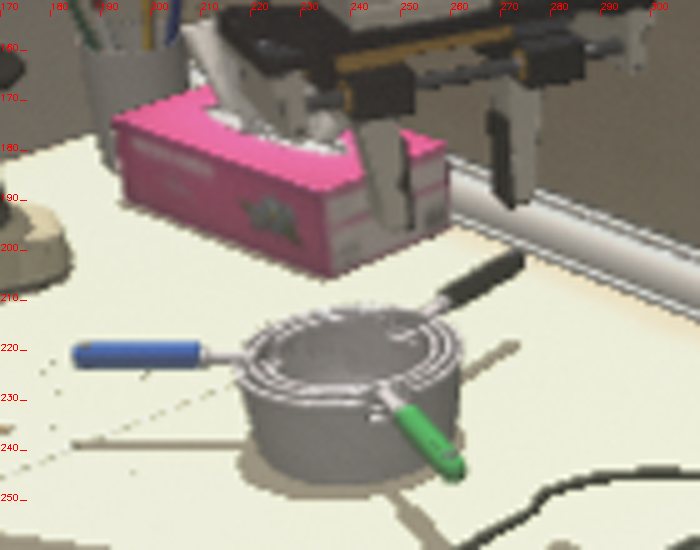

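>>> carry_out(
  rows=[
    [[0.01, 0.04, 0, 0, -0.1], [0.02, 0.08, 0, 0, -0.1], [0.03, 0.12, 0, 0, -0.1], [0.03, 0.16, 0, 0, -0.1], [0.03, 0.2, 0, 0, -0.1], [0.03, 0.22, 0, 0, -0.1], [0.03, 0.22, 0, 0, -0.1], [0.03, 0.22, 0, 0, -0.1]],
  ],
)

```text
time_s: 23.13
tcp_pos: [438.1, -196.3, 182.2]
tcp_rot: [3.103, -0.49, -0.002]
wrist_force: [0.2, 0.6, 0.1]
width: 0.55
```

Run:
```python
from bench import env
from m import *
t=env.capture("top");s=env.capture("scene");pickle.dump((t,s),open("n8.pkl","wb"))
po=pickle.load(open("po.pkl","rb"));L=po['L'];r=np.radians(120)
overlay(t,{'M':[*L[:2],L[2]+r,3],'S':[*L[:2],L[2]-r,6]},"o10.png",140,180,150,120,5)
cv2.imwrite("pics/t12.png",t["image"][:,:,::-1]);print(env.sense()["time_s"])
```

```text
23.2333
```

View pics/o10.png

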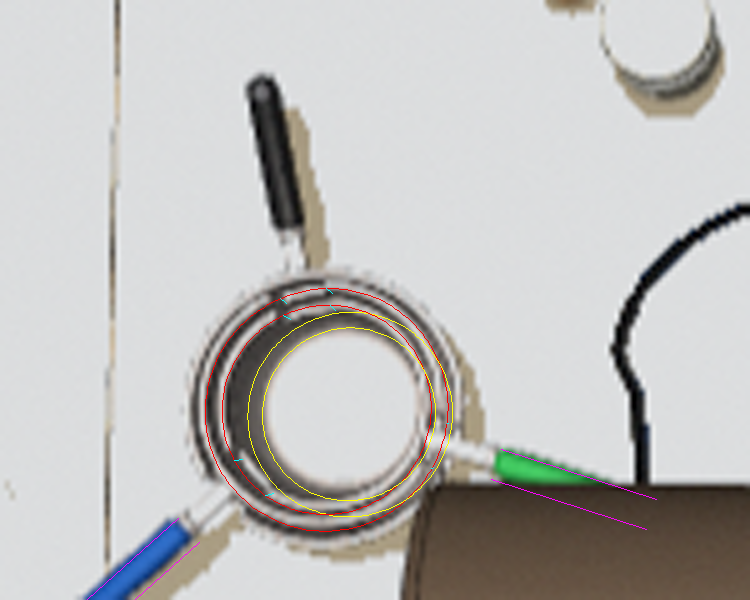

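View pics/t12.png

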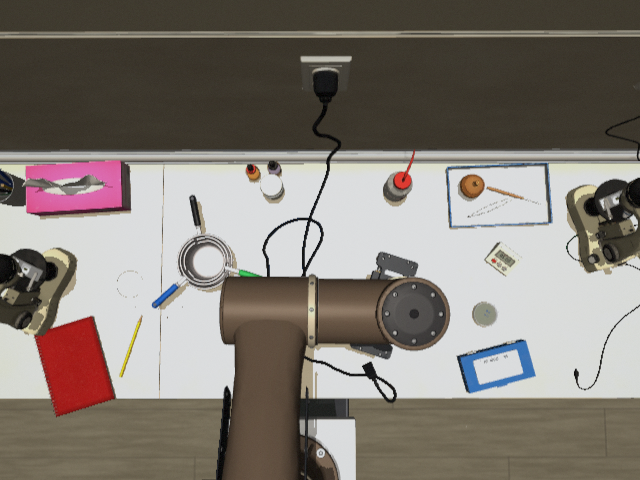

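The pans sit concentric on their predicted outlines, with the handles at about ±120°. The bystanders are where they were and the arm is clear. Handing in.

```bash
python3 -c "
from bench import env
env.job_done();print(env.sense()['time_s'])"
```

```text
the job is handed in; nothing more can be done
the job is handed in; nothing more can be done
```

The three pans are nested: the medium (blue) pan stands in the largest with its neck in the left slot, and the small (green) pan stands in the medium one with its neck in the right slots. I handed the job in at about 23 s of the 54 s allowed; it gives no verdict.

- **Lowering:** I lowered both pans in roughly 1 mm steps until the wrist force showed contact, at 7.5 N for the medium and 7.0 N for the small. I backed off 1 mm before opening the fingers each time.
- **Last pictures:** The rims look level and concentric, the handles are about 120° apart, and the outlines match the predicted nested poses to within about 1 px (2–3 mm). The bystanders look unmoved in the last top view, and the arm is well clear of the pans.
- **What disagreed:** The fingertips appeared about 27 mm higher than the reported TCP height, so my first grasp closed on nothing just above the blue grip. I went lower by that amount. Both pans then touched down at nearly the height the grasps predicted (TCP z about 13.5 mm): 13.5 mm for the medium, 13.0 mm for the small.

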